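# Nest the clay sleeves on the sliding board and put them away under the bench riser

### The job

Pull the sliding board all the way out from under the low riser by its knob, then nest the two fired-clay sleeves on the board's wooden core, wide end down: the slim-necked one first, then the stout-necked one over it. Lower each gently until it just rests on the taper and let it go there, without pressing or dropping it, for the sleeves must stay loose and not wedge. Then slide the board fully home so that the stack stands under the shelf, and leave the other things on the table where they are.

Things in the scene. Friction and masses are not known exactly. Their poses are not given: they have to be found in the camera images.
- board (a joint): How far the sliding board is pulled out from under the riser, in m: 0 = fully home (pushed in), 0.17 = all the way out, at its stop. It slides along the riser's own -x axis (towards the robot) against about 3 N of friction and stays where it is left. The board is wood, 235 x 116 mm, its top 15 mm above the table.
- riser: Low wooden bench riser, fixed: a shelf 170 mm deep (its own x) and 400 mm wide (y), underside 178 mm and top 196 mm above the table, on two end panels; dishes up to 50 mm high stand on its far part. Origin on the table under the middle of the shelf's front edge (nearest the robot); x points away from the robot, into the riser, z up.
- board_knob (a point): Centre of the upright wooden knob on the board's front end: a cylinder 28 mm in diameter and 45 mm tall (22 mm above and below this point; its top 90 mm above the table) on an 18 mm stem. It moves with the board: 90 mm before the shelf's front edge when home, 260 mm when out. The core stands 150 mm behind it along the riser's x.
- core: The solid wooden cone fixed upright on the board, wide end down: 85 mm tall, 84 mm diameter at the bottom, 40 mm at the top (its radius shrinks 0.26 mm per mm of height, as those of the sleeves do). Origin at the centre of its underside, 15 mm above the table. With the board out it stands 110 mm before the shelf's front edge, with the board home 60 mm behind that edge.
- slim_mid (a point): Slim-necked sleeve, pale fired clay, 0.26 kg, loose, wide end down: point on its axis half-way up, 57.5 mm above its underside; z along the axis, up. 115 mm tall: a hollow cone 70 mm tall, outside diameter 86 mm at the bottom and 49 mm at the top, inside 74 mm at the bottom, and above it a straight closed neck, 36 mm in diameter and 45 mm tall, to grip.
- slim: The same slim-necked sleeve; origin at the centre of its underside. On the core it rests on the taper with its underside 20 to 22 mm above the core's underside (slim_mid 77 to 80 mm above it); 1 mm off centre makes it touch 4 mm sooner. Pressed on with more than about 45 N it wedges.
- stout_mid (a point): Stout-necked sleeve, same clay, 0.32 kg, loose, wide end down: point on its axis half-way up, 52 mm above its underside; z along the axis, up. 104 mm tall: a hollow cone 60 mm tall, inside diameter 76 mm at the bottom, with a bead 100 mm across and 10 mm high round its foot, and above it a straight open neck, 44 mm tall, 56 mm outside and 45 mm inside diameter, to grip.
- stout: The same stout-necked sleeve; origin at the centre of its underside. Over the slim sleeve it rests on the taper with its underside 38 to 43 mm above the core's underside (stout_mid 90 to 95 mm above it), the slim neck hidden in its own; the stack then clears the shelf by about 16 mm (in the wrong order it is too tall). Pressed on with more than about 45 N it wedges.
- bottle: Bystander: white bottle with a red cap, 60 mm in diameter, 170 mm tall; origin at the centre of its underside.
- bowl: Bystander: white bowl, 120 mm across, 60 mm tall; origin at the centre of its underside.
- mug: Bystander: brown clay mug, 74 mm across, 80 mm tall; origin at the centre of its underside.
- pot: Bystander: brown clay cup, 90 mm across, 70 mm tall; origin at the centre of its underside.
- knife: Bystander: palette knife lying flat, 160 mm long along its own x; origin under its middle.
- brush: Bystander: brush lying flat, 150 mm long along its own x; origin under its middle.
Not all that is in view belongs to the job. Leave any green or purple look-alike of the stout alone.

How it is judged:
On the way, in this order (a step that is already met when the one before it is completed fails the run):
1. the board is pulled out (more than 150 mm) (value of joint board above 0.15 m), for 0.2 s.
2. the slim-necked sleeve rests nested on the core, let go (horizontal distance between slim_mid and core below 0.01 m and z of slim_mid in the frame of core between 0.0695 and 0.0855 m and angle between slim_mid's own z axis and vertical below 0.09 rad and contact force between the fingers and slim below 0.2 N and linear speed of slim below 0.02 m/s), for 0.2 s.
3. the stout-necked sleeve rests nested over the slim one, let go (horizontal distance between each of slim_mid, stout_mid and core below 0.01 m and z of slim_mid in the frame of core between 0.0695 and 0.0855 m and angle between each of slim_mid, stout_mid's own z axis and vertical below 0.09 rad and z of stout_mid in the frame of core between 0.082 and 0.101 m and contact force between the fingers and stout below 0.2 N and linear speed of stout below 0.02 m/s), for 0.2 s.
At the end, for the whole second after the job is handed in: The board is home to within 12 mm; both sleeves are on the core, slim inside stout, let go and at rest, each centred within 10 mm, leaning under 5 degrees, slim_mid 70 to 85 mm and stout_mid 82 to 101 mm above the core's underside (all of step 3 and value of joint board below 0.012 m and linear speed of slim below 0.02 m/s and contact force between the fingers and slim below 0.2 N); the robot touches nothing.
It fails at once if with the fingers on it, a sleeve is pressed onto the core or the other sleeve with more than 45 N, so that the tapers wedge ((contact force between slim and core above 45 N and contact force between the fingers and slim above 1 N) or (contact force between stout and slim above 45 N and contact force between the fingers and stout above 1 N) or (contact force between stout and core above 45 N and contact force between the fingers and stout above 1 N)).
It fails at once if a sleeve is let fall: faster than 0.5 m/s with no finger on it (a drop of about 13 mm) ((contact force between the fingers and slim below 0.2 N and linear speed of slim above 0.5 m/s) or (contact force between the fingers and stout below 0.2 N and linear speed of stout above 0.5 m/s)).
It fails at once if a sleeve is tipped over (leans more than 45 degrees) (angle between any of slim_mid, stout_mid's own z axis and vertical above 0.785 rad).
It fails at once if the bottle, bowl, mug, pot, palette knife or brush is moved by more than 30 mm (distance of any of bottle, bowl, mug, pot, knife, brush from where it was at the start of the episode above 0.03 m).
It also fails if it takes over 72 s, if anything falls off the work surface, if the arm or the gripper's body presses on something with over 40 N, if the wrist force passes 120 N, or if a joint passes its speed limit or range.

### The arm

A 7-joint arm with a two-finger parallel gripper is mounted at the origin on the work surface. World frame = base frame: x ahead of the robot, y to its left, z up, the work surface at z = 0. Lengths are in m, angles in rad, forces in N, time in s.
With the tool pointing down it reaches from about 0.425 to 1.025 m from the base axis. Payload 9.4 kg.
Tool frame: the origin (TCP) lies midway between the tips of the shut fingers; the grasp point (between the pads) lies 19 mm behind it; z points along the fingers, y is the line along which they close (so a half turn about z gives the same grasp; the last joint's range is limited). The gripper opens to 85 mm and grips with 20 to 120 N. Pads are 22 mm wide; open, the fingers measure 114 mm over their backs; the gripper's body (76 mm by 85 mm) begins 54 mm behind the grasp point. The pads swing forward as they close: fully open they stand 13 mm farther back than shut.
Start: joints at [-1.239, 0.599, -0.003, 1.599, 0.002, 0.943, -0.08], TCP at [0.288, 0.665, 0.231] pointing down, gripper open.
Joint ranges: [-2.57, 2.57], [-0.35, 1.97], [-1.29, 1.29], [0.11, 2.56], [-1.05, 4.19], [0.11, 1.86], [-2.63, 2.63]. Speed limits (rad/s): [2.22, 2.22, 3.01, 3.01, 3.14, 3.14, 3.14].

### API

Orientations are given as a unit quaternion [x, y, z, w].
In Python, from rig import ctrl, capture gives the robot as it stands.
- The arm moves only by the tool apply_moves, never from a script. Its argument "moves" is a list of rows, each an object of numbers: "tx", "ty", "tz": the shift along the tool's x, y, z in mm; "ax", "ay", "az": the turn, a rotation vector about the tool's x, y, z in degrees. A call has 1 to 10 rows; each row shifts and turns the commanded pose from where the row before left it, along the tool's axes as they then stand; what a row does not reach is not made up. A row lasts 1/12 s, in which the tool goes at most 41.7 mm and 7.16 degrees, less where a joint would pass 70% of its speed; a pose out of reach is approached as far as the arm can. A call with a gripper value outside its range is refused whole. "grip" is the finger opening in mm, from 0 to 85.4, set as the call begins (left out, the last holds). The fingers move at their own pace and stop on an object; "force" is the grip in N (left out, the last holds). Time passes only in rows, so rows that do not move let the fingers close. It gives the time, the measured TCP pose, the force, the opening and the grip force at its end, in the units of the state.
- ctrl.sense(): the state, without advancing time (a new reading comes with each control period).
- capture(name): name is "scene" or "top" or "wrist"; returns a dict with "frame" (420x560x3 uint8, red, green, blue), "fx", "fy", "cx", "cy" (pixels), "k1" (the pictures are not rectified: a ray, as slopes to the right and down, at radius r is drawn at 1 + k1 r^2 times it, then the intrinsics apply), "R" (3x3) and "t" (3): a world point X has camera coordinates R X + t; the wrist camera has in their place "T_tool_cam" (4x4, takes a point from camera to tool coordinates, whose origin is the TCP and whose axes are the flange's). Camera axes: x right, y down, z forward; pixel columns grow to the right and rows downward; lengths in m; the calibration is good to about 2 mm. A picture is of the moment at which its call begins: read the wrist's pose just before it. There is no depth.
- ctrl.close_job(): hands the job in; it is judged then, once.
The state is a dict: "time": time; "joints": joint angles; "dq": joint speeds; "effort": joint torques, N m; "tool_pos": TCP position; "orientation": TCP orientation; "wrist_force": force on the tool from outside, world axes, zero at the start; "wrist_torque": the same for the moment, N m; "opening": finger opening in m; "grip_force": force on a finger pad.
Only numpy, scipy, OpenCV 4.12 (cv2) and the standard library are available. Lean on these libraries where they do the work, as an engineer would, in place of code of your own. Each camera call takes 0.05 s, during which the arm holds its last target. There are 200 camera calls.

## Working session

There is one attempt and no reset: what is moved stays moved. The work goes in short steps, Python scripts to look and compute and a tool call to move; the robot and the scene stay as the last step left them, time stands still between calls to the robot, and variables do not carry over. Pictures are saved under pics/ and viewed, at most 10 in all, crops included, and the job is handed in when it is done.

Besides the shell and the picture viewer there is one more tool, called after "Request:" as name(argument=value, ...) on one line, values as JSON. apply_moves: Moves the arm, as the interface text tells. Its arguments: {"type":"object","properties":{"moves":{"type":"array"},"grip":{"type":"number"},"force":{"type":"number"}},"required":["moves"]}

```bash
ls; mkdir -p pics; python3 - <<'E'
from rig import ctrl,capture
import cv2,pickle
s=ctrl.sense();print(s)
d={}
for n in("scene","top"):
    c=capture(n);d[n]=c
    cv2.imwrite(f"pics/{n}0.png",c["frame"][:,:,::-1]);print(n,{k:c[k] for k in c if k!="frame"})
pickle.dump(d,open("c0.pkl","wb"))
E
```

```text
pics
{'time': 0.0, 'joints': array([-1.23868991,  0.60012871, -0.00256237,  1.60013376,  0.0017774 ,
        0.94293296, -0.07979672]), 'dq': array([ 0.00043014,  0.00065738, -0.00146644, -0.00150824, -0.00052498,
        0.00046086,  0.00196336]), 'effort': array([ 9.27475267e-04, -7.76455522e+01,  1.56502604e+00, -2.57993907e+01,
        1.23352435e-02,  9.15885321e-03,  1.49141563e-06]), 'tool_pos': array([0.28800446, 0.66481089, 0.23041271]), 'orientation': array([ 2.02951285e-01,  9.79188509e-01, -7.93401447e-04, -1.04563032e-04]), 'wrist_force': array([0.02379934, 0.29825584, 0.15631805]), 'wrist_torque': array([ 0.0381584 , -0.00252032, -0.01798975]), 'grip_force': 0.0, 'opening': 0.08520060888746944}
scene {'fx': 470.99100431542354, 'fy': 470.99100431542354, 'cx': 281.76011011756026, 'cy': 208.7200533811532, 'k1': -0.14572401889198208, 'R': array([[-0.80488473,  0.59339686,  0.00638286],
       [ 0.45874828,  0.62899814, -0.62762358],
       [-0.37644467, -0.5022365 , -0.77849079]]), 't': array([ 0.43341693, -0.23302179,  2.05398176])}
top {'fx': 517.201005134387, 'fy': 517.201005134387, 'cx': 285.0627255539719, 'cy': 209.72515814257554, 'k1': -0.12510835358007008, 'R': array([[-0.02893139, -0.99950597, -0.01228004],
       [-0.98048163,  0.03076654, -0.19418853],
       [ 0.19447041,  0.00642221, -0.98088736]]), 't': array([0.0221985 , 0.55294715, 1.67804245])}
```

View pics/scene0.png

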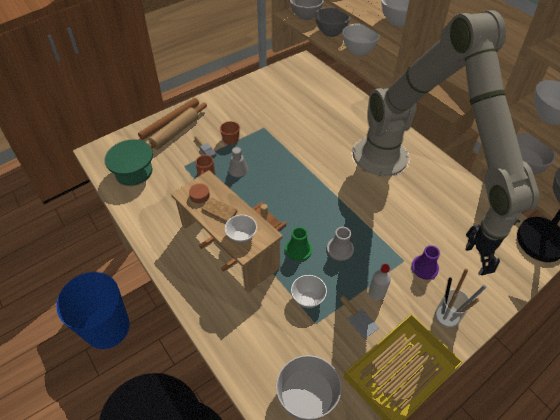

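View pics/top0.png

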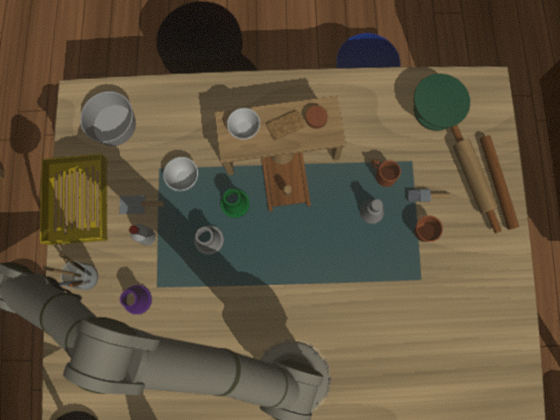

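Scene view: slim sleeve at about (236,162), pale stout at (341,241), and green (299,243) and purple (427,262) look-alikes. Knob is at (264,210). Top view: slim (373,210), pale stout (208,238), green (234,203), purple (136,299), knob (287,188). The pale clay ones fit the description, so I'll confirm them in one enlarged crop.

```bash
cat > h.py <<'E'
import numpy as np,cv2,pickle
def ray(c,u,v):
    K=np.array([[c["fx"],0,c["cx"]],[0,c["fy"],c["cy"]],[0,0,1]])
    p=cv2.undistortPoints(np.array([[[u,v]]],float),K,np.array([c["k1"],0,0,0,0]))[0,0]
    d=c["R"].T@np.array([*p,1]); return -c["R"].T@c["t"],d/np.linalg.norm(d)
def plane(c,u,v,z):
    o,d=ray(c,u,v); return o+d*(z-o[2])/d[2]
def tri(c1,p1,c2,p2):
    (a,d),(b,e)=ray(c1,*p1),ray(c2,*p2)
    s=np.linalg.lstsq(np.c_[d,-e],b-a,rcond=None)[0]
    P,Q=a+d*s[0],b+e*s[1]; return (P+Q)/2,np.linalg.norm(P-Q)
def proj(c,X):
    K=np.array([[c["fx"],0,c["cx"]],[0,c["fy"],c["cy"]],[0,0,1]])
    return cv2.projectPoints(np.array([X],float),cv2.Rodrigues(c["R"])[0],c["t"],K,np.array([c["k1"],0,0,0,0]))[0].ravel()
E
python3 - <<'E'
from h import *
d=pickle.load(open("c0.pkl","rb"));t,s=d["top"]["frame"],d["scene"]["frame"]
def cr(f,x,y,w,h,k):return cv2.resize(f[y:y+h,x:x+w],None,fx=k,fy=k,interpolation=cv2.INTER_CUBIC)
A=np.hstack([cr(t,185,215,50,50,5),cr(t,260,140,55,50,5),cr(t,350,185,50,50,5)])
B=np.hstack([cr(s,315,215,50,60,5),cr(s,240,190,55,60,5),cr(s,210,135,50,60,5)])
cv2.imwrite("pics/crop1.png",np.clip(np.vstack([A,B])[:,:,::-1]*1.4,0,255))
E
```

```text
[ WARN:0@0.066] global loadsave.cpp:1063 imwrite_ Unsupported depth image for selected encoder is fallbacked to CV_8U.
```

View pics/crop1.png

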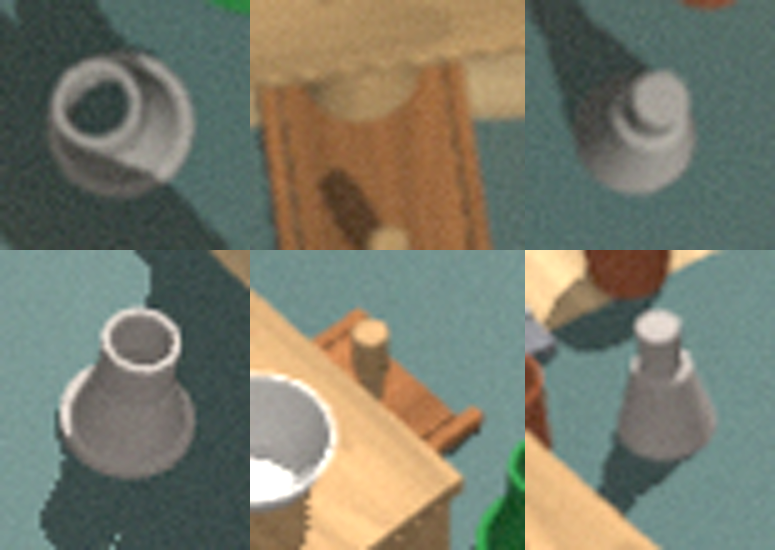

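The crop confirms it: left column is the pale stout (open neck), middle the board with its knob, right the pale slim (closed neck). Neck-top centres: stout top (205,235) / scene (343,233); slim (377,204.6) / (236.6,150); knob top (288,189) / (264.6,206.4).

```bash
python3 - <<'E'
from h import *
d=pickle.load(open("c0.pkl","rb"));T,S=d["top"],d["scene"]
for n,p,q,z in(("stout",(205,235),(343.2,232.8),.104),("slim",(376.7,204.4),(236.5,149.8),.115),("knob",(287.7,188.6),(264.4,206.2),.09)):
    print(n,tri(T,p,S,q),plane(T,*p,z),plane(S,*q,z))
h=cv2.cvtColor(T["frame"],cv2.COLOR_RGB2HSV);r=h[150:215,255:320]
print(h[180,275],h[130,270],h[185,300],h[200,340])
m=((h[...,0]<14)&(h[...,1]>110)).astype(np.uint8);m[:150]=0;m[215:]=0;m[:,:255]=0;m[:,325:]=0
for v in range(165,202,3):
    x=np.flatnonzero(m[v]); 
    if len(x)>5: 
        a,b=plane(T,x[0]-.5,v,.015),plane(T,x[-1]+.5,v,.015); print(v,x[0],x[-1],a[:2].round(4),b[:2].round(4))
E
```

```text
stout (array([0.46766207, 0.26765224, 0.10318561]), np.float64(0.0022034531636871127)) [0.46827309 0.26669708 0.104     ] [0.46737165 0.26885316 0.104     ]
slim (array([ 0.55004425, -0.29283319,  0.11736585]), np.float64(0.0024413451919775286)) [ 0.54961336 -0.29237237  0.115     ] [ 0.54952715 -0.29609754  0.115     ]
knob (array([ 0.61673984, -0.00498572,  0.08974016]), np.float64(0.001423495810801516)) [ 0.61719809 -0.00548592  0.09      ] [ 0.61641798 -0.00422812  0.09      ]
[ 13 137  67] [ 17 129 107] [ 13 148 117] [88 55 79]
165 264 303 [0.7227 0.0765] [ 0.7182 -0.0631]
168 267 302 [0.7115 0.0662] [ 0.7074 -0.0592]
171 264 304 [0.701  0.0769] [ 0.6964 -0.0658]
174 265 301 [0.6901 0.0736] [ 0.6859 -0.055 ]
177 265 305 [0.6793 0.0738] [ 0.6747 -0.0685]
180 266 305 [0.6684 0.0706] [ 0.664  -0.0681]
183 266 305 [0.6577 0.0708] [ 0.6532 -0.0677]
186 279 306 [0.6455 0.0261] [ 0.6424 -0.0707]
189 266 306 [0.6363 0.0713] [ 0.6318 -0.0703]
192 268 307 [0.6254 0.0646] [ 0.621  -0.0734]
195 269 307 [0.6147 0.0614] [ 0.6104 -0.073 ]
198 268 308 [0.6042 0.0651] [ 0.5998 -0.076 ]
201 275 308 [0.5929 0.0412] [ 0.5892 -0.0756]
```

```bash
cat >> h.py <<'E'
from scipy.spatial.transform import Rotation as Ro
YAW=0.107
def rx(a): return np.array([np.cos(YAW)*a[0]-np.sin(YAW)*a[1],np.sin(YAW)*a[0]+np.cos(YAW)*a[1],a[2]])
def delta(s,X):  # tool-frame shift in mm to world TCP X, and turn to tool y=riser y, z down
    R=Ro.from_quat(s["orientation"]); c,n=np.cos(YAW),np.sin(YAW)
    G=np.array([[-c,-n,0],[-n,c,0],[0,0,-1.]]).T
    return (G.T@(np.array(X)-s["tool_pos"])*1000).round(1),(R.inv()*Ro.from_matrix(G)).as_rotvec(degrees=True).round(2)
E
python3 -c "
from h import *;from rig import ctrl
print(delta(ctrl.sense(),[.617,-.005,.2]))"
```

```text
(array([-255.5, -701.2,   30.5]), array([-8.000e-02, -1.000e-02, -2.955e+01]))
```

Request:
apply_moves(moves=[{"az": -5.9,"tz": -4},{"az": -5.9,"tz": -4},{"az": -5.9,"tz": -4},{"az": -5.9,"tz": -4},{"az": -5.9,"tz": -4}], grip=85, force=50)

```text
validation failed for argument at $.mo...
```

```bash
python3 -c "
from h import *;from rig import ctrl
print(delta(ctrl.sense(),[.617,-.005,.2]))"
```

```text
(array([-255.5, -701.2,   30.5]), array([-8.000e-02, -1.000e-02, -2.955e+01]))
```

Request:
apply_moves(moves=[{"tx": 0,"ty": 0,"tz": -4,"ax": 0,"ay": 0,"az": -5.9},{"tx": 0,"ty": 0,"tz": -4,"ax": 0,"ay": 0,"az": -5.9},{"tx": 0,"ty": 0,"tz": -4,"ax": 0,"ay": 0,"az": -5.9},{"tx": 0,"ty": 0,"tz": -4,"ax": 0,"ay": 0,"az": -5.9},{"tx": 0,"ty": 0,"tz": -4,"ax": 0,"ay": 0,"az": -5.9}], grip=85, force=50)

```text
time: 0.52
tool_pos: [0.2881, 0.665, 0.2509]
orientation: [-0.056, 0.998, -0.0, -0.0]
wrist_force: [-1.0, -0.3, -0.4]
opening: 0.0849
grip_force: 0.0
```

Request:
apply_moves(moves=[{"tx": -13,"ty": -36,"tz": 0,"ax": 0,"ay": 0,"az": 0},{"tx": -13,"ty": -36,"tz": 0,"ax": 0,"ay": 0,"az": 0},{"tx": -13,"ty": -36,"tz": 0,"ax": 0,"ay": 0,"az": 0},{"tx": -13,"ty": -36,"tz": 0,"ax": 0,"ay": 0,"az": 0},{"tx": -13,"ty": -36,"tz": 0,"ax": 0,"ay": 0,"az": 0},{"tx": -13,"ty": -36,"tz": 0,"ax": 0,"ay": 0,"az": 0},{"tx": -13,"ty": -36,"tz": 0,"ax": 0,"ay": 0,"az": 0},{"tx": -13,"ty": -36,"tz": 0,"ax": 0,"ay": 0,"az": 0},{"tx": -13,"ty": -36,"tz": 0,"ax": 0,"ay": 0,"az": 0},{"tx": -13,"ty": -36,"tz": 0,"ax": 0,"ay": 0,"az": 0}])

```text
time: 1.35
tool_pos: [0.456, 0.3191, 0.2511]
orientation: [-0.053, 0.999, -0.0, -0.0]
wrist_force: [0.9, 0.5, -1.2]
opening: 0.0851
grip_force: 0.0
```

Request:
apply_moves(moves=[{"tx": -13,"ty": -36,"tz": 0,"ax": 0,"ay": 0,"az": 0},{"tx": -13,"ty": -36,"tz": 0,"ax": 0,"ay": 0,"az": 0},{"tx": -13,"ty": -36,"tz": 0,"ax": 0,"ay": 0,"az": 0},{"tx": -13,"ty": -36,"tz": 0,"ax": 0,"ay": 0,"az": 0},{"tx": -13,"ty": -36,"tz": 0,"ax": 0,"ay": 0,"az": 0},{"tx": -13,"ty": -36,"tz": 0,"ax": 0,"ay": 0,"az": 0},{"tx": -13,"ty": -36,"tz": 0,"ax": 0,"ay": 0,"az": 0},{"tx": -13,"ty": -36,"tz": 0,"ax": 0,"ay": 0,"az": 0},{"tx": -13,"ty": -36,"tz": 0,"ax": 0,"ay": 0,"az": 0}])

```text
time: 2.1
tool_pos: [0.6066, 0.0093, 0.2511]
orientation: [-0.053, 0.999, -0.0, -0.0]
wrist_force: [1.1, -0.0, -0.5]
opening: 0.0849
grip_force: 0.0
```

```bash
python3 - <<'E'
from h import *;from rig import ctrl,capture
s=ctrl.sense();print(s["time"],s["tool_pos"],delta(s,[.617,-.005,.05]))
c=capture("wrist");cv2.imwrite("pics/w1.png",c["frame"][:,:,::-1]);pickle.dump((s,c),open("w1.pkl","wb"));print({k:c[k] for k in c if k!="frame"})
E
```

```text
2.1 [0.60657456 0.00934582 0.25111056] (array([ -8.8, -15.4, 201.1]), array([ 0.  , -0.02, -0.05]))
{'fx': 368.559059778289, 'fy': 368.559059778289, 'cx': 276.97793056781245, 'cy': 211.32765460167244, 'k1': -0.012003680789836813, 'T_tool_cam': array([[-3.91409742e-05, -9.53279484e-01, -3.02089761e-01,
         7.81772974e-02],
       [ 9.99999529e-01,  2.55572364e-04, -9.36055714e-04,
        -4.26792817e-05],
       [ 9.69528503e-04, -3.02089656e-01,  9.53279025e-01,
        -1.42995780e-01],
       [ 0.00000000e+00,  0.00000000e+00,  0.00000000e+00,
         1.00000000e+00]])}
```

View pics/w1.png

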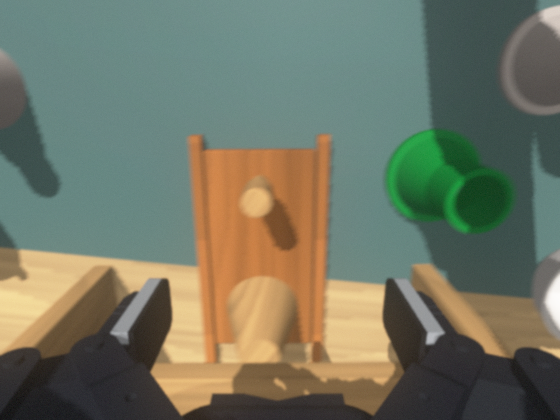

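Wrist view: knob top at (257,201), core top near (262,350), rails left outer (190,137)→(207,362) and right outer (331,137)→(325,362). The green look-alike is on the right.

```bash
cat >> h.py <<'E'
def wcam(s,c):
    Tc=c["T_tool_cam"];R=Ro.from_quat(s["orientation"]).as_matrix()
    Rw=R@Tc[:3,:3];p=R@Tc[:3,3]+s["tool_pos"]
    return dict(c,R=Rw.T,t=-Rw.T@p)
E
python3 - <<'E'
from h import *
s,c=pickle.load(open("w1.pkl","rb"));w=wcam(s,c)
k=plane(w,257,201,.09);print("knob",k,delta(s,[k[0],k[1],.05]))
P=[plane(w,*p,.015)[:2] for p in((190,137),(207,362),(331,137),(325,362))]
for a,b in((0,1),(2,3)):
    v=P[b]-P[a];print(P[a],P[b],np.arctan2(v[1],v[0]))
P=[plane(w,*p,.196)[:2] for p in((160,363),(400,363))];v=P[1]-P[0];print("shelf",P,np.arctan2(-v[0],v[1]))
E
```

```text
knob [ 0.61720954 -0.00710137  0.09      ] (array([ -8.8, -17.5, 201.1]), array([ 0.  , -0.02, -0.05]))
[ 0.57888517 -0.08284778] [ 0.8528206  -0.05233551] 0.11092768683190207
[0.56374836 0.05950667] [0.83713001 0.09346785] 0.12359310278864674
shelf [array([ 0.70233054, -0.05728116]), array([0.68568903, 0.09801749])] 0.1067507563521767
```

Request:
apply_moves(moves=[{"tx": -9,"ty": -16.5,"tz": 10,"ax": 0,"ay": 0,"az": 0},{"tx": 0,"ty": 0,"tz": 30,"ax": 0,"ay": 0,"az": 0},{"tx": 0,"ty": 0,"tz": 30,"ax": 0,"ay": 0,"az": 0},{"tx": 0,"ty": 0,"tz": 30,"ax": 0,"ay": 0,"az": 0},{"tx": 0,"ty": 0,"tz": 30,"ax": 0,"ay": 0,"az": 0},{"tx": 0,"ty": 0,"tz": 30,"ax": 0,"ay": 0,"az": 0},{"tx": 0,"ty": 0,"tz": 20,"ax": 0,"ay": 0,"az": 0},{"tx": 0,"ty": 0,"tz": 15,"ax": 0,"ay": 0,"az": -0.3},{"tx": 0,"ty": 0,"tz": 6,"ax": 0,"ay": 0,"az": 0}])

```text
time: 2.9
tool_pos: [0.6155, -0.004, 0.0476]
orientation: [-0.056, 0.998, 0.0, -0.002]
wrist_force: [0.3, -0.3, 0.1]
opening: 0.0849
grip_force: 0.0
```

Request:
apply_moves(moves=[{"tx": 0,"ty": 0,"tz": 0,"ax": 0,"ay": 0,"az": 0},{"tx": 0,"ty": 0,"tz": 0,"ax": 0,"ay": 0,"az": 0},{"tx": 0,"ty": 0,"tz": 0,"ax": 0,"ay": 0,"az": 0},{"tx": 0,"ty": 0,"tz": 0,"ax": 0,"ay": 0,"az": 0},{"tx": 0,"ty": 0,"tz": 0,"ax": 0,"ay": 0,"az": 0},{"tx": 0,"ty": 0,"tz": 0,"ax": 0,"ay": 0,"az": 0}], grip=15, force=40)

```text
time: 3.4
tool_pos: [0.6177, -0.0053, 0.0517]
orientation: [-0.055, 0.998, -0.001, 0.001]
wrist_force: [-0.2, -3.0, 5.2]
opening: 0.0269
grip_force: 39.4
```

Request:
apply_moves(moves=[{"tx": 8,"ty": 0,"tz": 0,"ax": 0,"ay": 0,"az": 0},{"tx": 15,"ty": 0,"tz": 0,"ax": 0,"ay": 0,"az": 0},{"tx": 18,"ty": 0,"tz": 0,"ax": 0,"ay": 0,"az": 0},{"tx": 18,"ty": 0,"tz": 0,"ax": 0,"ay": 0,"az": 0},{"tx": 18,"ty": 0,"tz": 0,"ax": 0,"ay": 0,"az": 0},{"tx": 18,"ty": 0,"tz": 0,"ax": 0,"ay": 0,"az": 0},{"tx": 18,"ty": 0,"tz": 0,"ax": 0,"ay": 0,"az": 0},{"tx": 18,"ty": 0,"tz": 0,"ax": 0,"ay": 0,"az": 0},{"tx": 16,"ty": 0,"tz": 0,"ax": 0,"ay": 0,"az": 0},{"tx": 10,"ty": 0,"tz": 0,"ax": 0,"ay": 0,"az": 0}])

```text
time: 4.23
tool_pos: [0.4615, -0.0226, 0.0516]
orientation: [-0.055, 0.998, -0.0, 0.002]
wrist_force: [3.8, -4.2, 5.3]
opening: 0.0272
grip_force: 41.0
```

Request:
apply_moves(moves=[{"tx": 5,"ty": 0,"tz": 0,"ax": 0,"ay": 0,"az": 0},{"tx": 4,"ty": 0,"tz": 0,"ax": 0,"ay": 0,"az": 0},{"tx": 3,"ty": 0,"tz": 0,"ax": 0,"ay": 0,"az": 0},{"tx": 2,"ty": 0,"tz": 0,"ax": 0,"ay": 0,"az": 0},{"tx": 0,"ty": 0,"tz": 0,"ax": 0,"ay": 0,"az": 0}])

```text
time: 4.65
tool_pos: [0.4491, -0.024, 0.0516]
orientation: [-0.055, 0.998, -0.0, 0.003]
wrist_force: [1.9, -4.2, 9.2]
opening: 0.0271
grip_force: 40.9
```

Request:
apply_moves(moves=[{"tx": 0,"ty": 0,"tz": 0,"ax": 0,"ay": 0,"az": 0},{"tx": 0,"ty": 0,"tz": 0,"ax": 0,"ay": 0,"az": 0},{"tx": 0,"ty": 0,"tz": 0,"ax": 0,"ay": 0,"az": 0},{"tx": 0,"ty": 0,"tz": -15,"ax": 0,"ay": 0,"az": 0},{"tx": 0,"ty": 0,"tz": -35,"ax": 0,"ay": 0,"az": 0},{"tx": 0,"ty": 0,"tz": -35,"ax": 0,"ay": 0,"az": 0},{"tx": 0,"ty": 0,"tz": -35,"ax": 0,"ay": 0,"az": 0},{"tx": 0,"ty": 0,"tz": -35,"ax": 0,"ay": 0,"az": 0},{"tx": 0,"ty": 0,"tz": -35,"ax": 0,"ay": 0,"az": 0},{"tx": 0,"ty": 0,"tz": -10,"ax": 0,"ay": 0,"az": 0}], grip=85)

```text
time: 5.48
tool_pos: [0.4482, -0.023, 0.2549]
orientation: [-0.056, 0.998, -0.0, 0.003]
wrist_force: [0.5, -1.0, -0.0]
opening: 0.0846
grip_force: 0.0
```

```bash
sed -i 's/^YAW=.*/YAW=0.1105/' h.py; python3 - <<'E'
from h import *;from rig import ctrl,capture
s=ctrl.sense();print(s["time"],s["tool_pos"],s["dq"].max(),delta(s,[.55,-.294,.25]))
d={"s":s}
for n in("wrist","top","scene"): d[n]=capture(n)
cv2.imwrite("pics/w2.png",d["wrist"]["frame"][:,:,::-1]);pickle.dump(d,open("c2.pkl","wb"))
E
```

```text
5.4833 [ 0.44819981 -0.02298551  0.25488625] 0.22404618065936513 (array([ -71.3, -280.6,    4.9]), array([-0.02,  0.34,  0.05]))
```

View pics/w2.png

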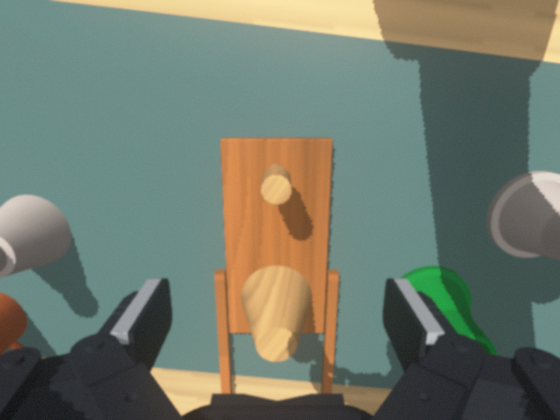

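Board is fully out. Knob top is at (277,188), core top at (277,344), slim at left (5,250), stout at right (540,215).

```bash
python3 - <<'E'
from h import *
d=pickle.load(open("c2.pkl","rb"));s=d["s"];w=wcam(s,d["wrist"])
f=d["wrist"]["frame"];g=cv2.cvtColor(f,cv2.COLOR_RGB2HSV)
print([tuple(g[y,277]) for y in(188,205,300,320,335,345,355,362)])
k=plane(w,277,188,.09);c=plane(w,277.5,344,.1);u=rx([1,0,0])
print("knob",k,"core",c,np.linalg.norm((c-k)[:2]),np.arctan2(*(c-k)[1::-1]),"pred core",k+.15*u)
T,S=d["top"],d["scene"]
a,b=cv2.resize(T["frame"][150:230,255:325],None,fx=5,fy=5,interpolation=3),cv2.resize(S["frame"][170:250,240:310],None,fx=5,fy=5,interpolation=3)
e=cv2.resize(f[255:375,230:325],None,fx=3.333,fy=3.333,interpolation=3)[:400]
o=np.hstack([a,b]);o=np.vstack([o])
cv2.imwrite("pics/crop2.png",o[:,:,::-1]);cv2.imwrite("pics/crop3.png",e[:,:,::-1])
E
```

```text
[(np.uint8(18), np.uint8(120), np.uint8(234)), (np.uint8(14), np.uint8(150), np.uint8(175)), (np.uint8(17), np.uint8(120), np.uint8(224)), (np.uint8(17), np.uint8(122), np.uint8(223)), (np.uint8(19), np.uint8(112), np.uint8(240)), (np.uint8(18), np.uint8(116), np.uint8(237)), (np.uint8(19), np.uint8(118), np.uint8(233)), (np.uint8(36), np.uint8(33), np.uint8(147))]
knob [ 0.4476043  -0.02343181  0.09      ] core [ 0.59853015 -0.00605558  0.1       ] 0.1519228251264249 0.11462617766714009 pred core [ 0.59668946 -0.00689052  0.09      ]
```

View pics/crop3.png

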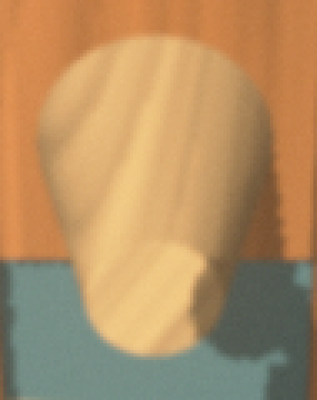

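Core top centre is at wrist (276.6,344.1), 150 mm from the knob, which checks out. Now viewing the slim from the same relative spot.

Request:
apply_moves(moves=[{"tx": 5,"ty": -30,"tz": 0,"ax": 0,"ay": 0.3,"az": 0},{"tx": 7,"ty": -35,"tz": 0,"ax": 0,"ay": 0,"az": 0},{"tx": 7,"ty": -36,"tz": 0,"ax": 0,"ay": 0,"az": 0},{"tx": 7,"ty": -36,"tz": 0,"ax": 0,"ay": 0,"az": 0},{"tx": 7,"ty": -36,"tz": 0,"ax": 0,"ay": 0,"az": 0},{"tx": 7,"ty": -36,"tz": 0,"ax": 0,"ay": 0,"az": 0},{"tx": 7,"ty": -36,"tz": 0,"ax": 0,"ay": 0,"az": 0},{"tx": 7,"ty": -33,"tz": 0,"ax": 0,"ay": 0,"az": 0},{"tx": 0,"ty": -2,"tz": 0,"ax": 0,"ay": 0,"az": 0},{"tx": 0,"ty": 0,"tz": 0,"ax": 0,"ay": 0,"az": 0}])

```text
time: 6.47
tool_pos: [0.4231, -0.309, 0.2485]
orientation: [-0.054, 0.999, 0.001, -0.004]
wrist_force: [-0.5, 0.2, 0.5]
opening: 0.0852
grip_force: 0.0
```

```bash
python3 - <<'E'
from h import *;from rig import ctrl,capture
s=ctrl.sense();print(s["time"],s["tool_pos"],delta(s,[.55,-.294,.25]))
c=capture("wrist");pickle.dump((s,c),open("w3.pkl","wb"));w=wcam(s,c);p=proj(w,[.55,-.294,.115]);print(p)
x,y=p.astype(int);x0,y0=max(x-60,0),max(y-70,0);print(x0,y0)
cv2.imwrite("pics/crop4.png",cv2.resize(c["frame"][y0:y0+100,x0:x0+120,::-1],None,fx=5,fy=5,interpolation=3))
E
```

```text
6.4667 [ 0.42308974 -0.30897825  0.24849472] (array([-127.8,    0.9,   -1.5]), array([ 0.09, -0.47, -0.17]))
[278.56351989 340.56320547]
218 270
```

View pics/crop4.png

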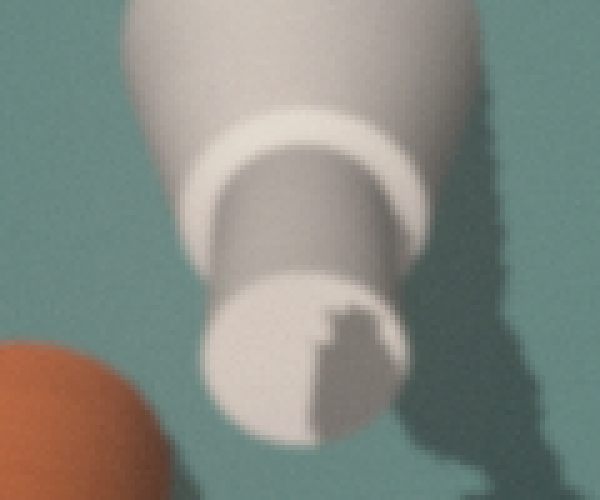

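Slim neck top is centred at wrist (278.7,341.2). A brown cup stands just beyond, so I'll check clearance.

```bash
python3 - <<'E'
from h import *
s,c=pickle.load(open("w3.pkl","rb"));w=wcam(s,c)
n=plane(w,278.7,341.2,.115);print("slim",n, delta(s,[*n[:2],.075]),Ro.from_quat(s["orientation"]).as_matrix()[:,2])
d=pickle.load(open("c2.pkl","rb"));T=d["top"]
for p in((388,173),(429,230)):
    m=plane(T,*p,.08);r=(m-n)[:2];u=rx([1,0,0])[:2];print(m,"along",r@u,"lat",r@[-u[1],u[0]])
E
```

```text
slim [ 0.55064558 -0.29380817  0.115     ] (array([-128.5,    1. ,  173.5]), array([ 0.09, -0.47, -0.17])) [-8.28093998e-03  5.90331663e-04 -9.99965538e-01]
[ 0.66305775 -0.34367246  0.08      ] along 0.1062277801375362 lat -0.061956453799407944
[ 0.46532499 -0.46677113  0.08      ] along -0.10387377130861432 lat -0.16249931774209708
```

Request:
apply_moves(moves=[{"tx": -25,"ty": 1,"tz": 0,"ax": 0,"ay": 0,"az": 0},{"tx": -35,"ty": 0,"tz": 0,"ax": 0,"ay": 0,"az": 0},{"tx": -35,"ty": 0,"tz": 0,"ax": 0,"ay": 0,"az": 0},{"tx": -25,"ty": 0,"tz": 10,"ax": 0,"ay": 0,"az": 0},{"tx": -8,"ty": 0,"tz": 25,"ax": 0,"ay": 0,"az": 0},{"tx": 0,"ty": 0,"tz": 35,"ax": 0,"ay": 0,"az": 0},{"tx": 0,"ty": 0,"tz": 30,"ax": 0,"ay": 0,"az": 0},{"tx": 0,"ty": 0,"tz": 20,"ax": 0,"ay": 0,"az": 0},{"tx": 0,"ty": 0,"tz": 10,"ax": 0,"ay": 0,"az": 0},{"tx": 0,"ty": 0,"tz": 0,"ax": 0,"ay": 0,"az": 0}])

```text
time: 7.35
tool_pos: [0.5498, -0.2899, 0.1171]
orientation: [-0.057, 0.998, 0.001, -0.005]
wrist_force: [0.3, -0.4, 0.4]
opening: 0.085
grip_force: 0.0
```

```bash
python3 - <<'E'
from h import *;from rig import ctrl
s=ctrl.sense();print(s["time"],s["tool_pos"],s["dq"],delta(s,[.5506,-.2938,.076]))
E
```

```text
7.35 [ 0.54978074 -0.28986015  0.11713092] [ 0.00815784 -0.04860822  0.00830172 -0.04029847  0.00010044  0.04391418
  0.00523273] (array([-0.4, -4. , 41.1]), array([ 0.18, -0.54,  0.17]))
```

Request:
apply_moves(moves=[{"tx": 0,"ty": -4,"tz": 10,"ax": 0,"ay": -0.5,"az": 0.1},{"tx": 0,"ty": 0,"tz": 15,"ax": 0,"ay": 0,"az": 0},{"tx": 0,"ty": 0,"tz": 12,"ax": 0,"ay": 0,"az": 0},{"tx": 0,"ty": 0,"tz": 4,"ax": 0,"ay": 0,"az": 0},{"tx": 0,"ty": 0,"tz": 0,"ax": 0,"ay": 0,"az": 0},{"tx": 0,"ty": 0,"tz": 0,"ax": 0,"ay": 0,"az": 0},{"tx": 0,"ty": 0,"tz": 0,"ax": 0,"ay": 0,"az": 0}])

```text
time: 7.93
tool_pos: [0.5519, -0.2963, 0.0797]
orientation: [-0.055, 0.998, -0.0, 0.002]
wrist_force: [-0.0, -0.3, 1.4]
opening: 0.0847
grip_force: 0.0
```

```bash
python3 - <<'E'
from h import *;from rig import ctrl
s=ctrl.sense();print(s["time"],s["tool_pos"],s["dq"],delta(s,[.5506,-.2938,.076]))
E
```

```text
7.9333 [ 0.55189745 -0.29629354  0.07973286] [ 2.13585684e-03 -5.19716615e-04  8.72119560e-04 -2.41973308e-04
 -1.99174325e-05 -3.42706051e-03 -3.17901859e-04] (array([1. , 2.6, 3.7]), array([-0.03,  0.26, -0.04]))
```

Request:
apply_moves(moves=[{"tx": 1,"ty": 2.6,"tz": 3,"ax": 0,"ay": 0,"az": 0},{"tx": 0,"ty": 0,"tz": 0,"ax": 0,"ay": 0,"az": 0},{"tx": 0,"ty": 0,"tz": 0,"ax": 0,"ay": 0,"az": 0},{"tx": 0,"ty": 0,"tz": 0,"ax": 0,"ay": 0,"az": 0}])

```text
time: 8.27
tool_pos: [0.5502, -0.2938, 0.0761]
orientation: [-0.055, 0.998, 0.0, 0.002]
wrist_force: [0.0, -1.3, -0.4]
opening: 0.0851
grip_force: 0.0
```

```bash
python3 - <<'E'
from h import *;from rig import ctrl
s=ctrl.sense();print(s["time"],s["tool_pos"],delta(s,[.5506,-.2938,.076]))
E
```

```text
8.2667 [ 0.55015635 -0.29378466  0.07606051] (array([-0.4, -0.1,  0.1]), array([-0.01,  0.21, -0.05]))
```

Request:
apply_moves(moves=[{"tx": 0,"ty": 0,"tz": 0,"ax": 0,"ay": 0,"az": 0},{"tx": 0,"ty": 0,"tz": 0,"ax": 0,"ay": 0,"az": 0},{"tx": 0,"ty": 0,"tz": 0,"ax": 0,"ay": 0,"az": 0},{"tx": 0,"ty": 0,"tz": 0,"ax": 0,"ay": 0,"az": 0},{"tx": 0,"ty": 0,"tz": 0,"ax": 0,"ay": 0,"az": 0},{"tx": 0,"ty": 0,"tz": 0,"ax": 0,"ay": 0,"az": 0}], grip=20, force=30)

```text
time: 8.77
tool_pos: [0.5501, -0.2939, 0.076]
orientation: [-0.055, 0.999, 0.0, 0.002]
wrist_force: [0.3, -0.1, 1.9]
opening: 0.0354
grip_force: 30.2
```

```bash
python3 - <<'E'
from h import *;from rig import ctrl
s=ctrl.sense();print(s["time"],s["tool_pos"],s["wrist_force"],delta(s,[.5506,-.2938,.076]))
E
```

```text
8.7667 [ 0.55010375 -0.29394034  0.0759652 ] [ 0.26455718 -0.10679335  1.93113975] (array([-0.5,  0.1, -0. ]), array([-0.01,  0.21, -0.06]))
```

Request:
apply_moves(moves=[{"tx": 0,"ty": 0,"tz": -5,"ax": 0,"ay": 0,"az": 0},{"tx": 0,"ty": 0,"tz": -20,"ax": 0,"ay": 0,"az": 0},{"tx": 0,"ty": 0,"tz": -35,"ax": 0,"ay": 0,"az": 0},{"tx": 0,"ty": 0,"tz": -35,"ax": 0,"ay": 0,"az": 0},{"tx": 0,"ty": 0,"tz": -25,"ax": 0,"ay": 0,"az": 0},{"tx": 0,"ty": 0,"tz": -10,"ax": 0,"ay": 0,"az": 0}])

```text
time: 9.27
tool_pos: [0.5507, -0.2945, 0.2098]
orientation: [-0.055, 0.998, -0.001, 0.004]
wrist_force: [1.2, -0.8, -3.2]
opening: 0.0354
grip_force: 30.8
```

Request:
apply_moves(moves=[{"tx": -3,"ty": 12,"tz": 0,"ax": 0,"ay": 0,"az": 0},{"tx": -7,"ty": 25,"tz": 0,"ax": 0,"ay": 0,"az": 0},{"tx": -10,"ty": 35,"tz": 0,"ax": 0,"ay": 0,"az": 0},{"tx": -10,"ty": 35,"tz": 0,"ax": 0,"ay": 0,"az": 0},{"tx": -10,"ty": 35,"tz": 0,"ax": 0,"ay": 0,"az": 0},{"tx": -10,"ty": 35,"tz": 0,"ax": 0,"ay": 0,"az": 0},{"tx": -10,"ty": 35,"tz": 0,"ax": 0,"ay": 0,"az": 0},{"tx": -10,"ty": 35,"tz": 0,"ax": 0,"ay": 0,"az": 0},{"tx": -6,"ty": 24,"tz": 0,"ax": 0,"ay": 0,"az": 0},{"tx": -2,"ty": 9,"tz": 0,"ax": 0,"ay": 0,"az": 0}])

```text
time: 10.1
tool_pos: [0.5957, -0.0004, 0.2039]
orientation: [-0.058, 0.998, 0.001, 0.0]
wrist_force: [-0.2, 0.4, -3.1]
opening: 0.0353
grip_force: 30.8
```

Request:
apply_moves(moves=[{"tx": 0,"ty": 0,"tz": 0,"ax": 0,"ay": 0,"az": 0},{"tx": 0,"ty": 0,"tz": 0,"ax": 0,"ay": 0,"az": 0},{"tx": 0,"ty": 0,"tz": 0,"ax": 0,"ay": 0,"az": 0}])

```text
time: 10.35
tool_pos: [0.5957, -0.0084, 0.2052]
orientation: [-0.054, 0.999, -0.0, 0.001]
wrist_force: [-1.0, -0.0, -3.3]
opening: 0.0356
grip_force: 30.8
```

```bash
python3 - <<'E'
from h import *;from rig import ctrl,capture
s=ctrl.sense();print(s["time"],s["tool_pos"],s["wrist_force"],delta(s,[.5973,-.0065,.14]))
d={"s":s}
for n in("wrist","top","scene"): d[n]=capture(n)
pickle.dump(d,open("c4.pkl","wb"))
cv2.imwrite("pics/w4.png",d["wrist"]["frame"][:,:,::-1])
E
```

```text
10.35 [ 0.59571262 -0.00840484  0.20515012] [-0.99285812 -0.0429739  -3.28947995] (array([-1.8,  1.7, 65.2]), array([-0.04,  0.09, -0.13]))
```

View pics/w4.png

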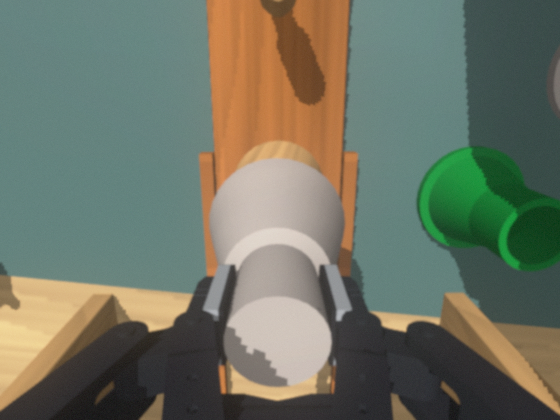

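Wrist view shows the slim sleeve held upright over the core, with the core edge showing at (279,150). Lowering to just above contact.

Request:
apply_moves(moves=[{"tx": -1.8,"ty": 1.7,"tz": 0,"ax": 0,"ay": 0,"az": 0},{"tx": 0,"ty": 0,"tz": 12,"ax": 0,"ay": 0,"az": 0},{"tx": 0,"ty": 0,"tz": 18,"ax": 0,"ay": 0,"az": 0},{"tx": 0,"ty": 0,"tz": 18,"ax": 0,"ay": 0,"az": 0},{"tx": 0,"ty": 0,"tz": 12,"ax": 0,"ay": 0,"az": 0},{"tx": 0,"ty": 0,"tz": 5,"ax": 0,"ay": 0,"az": 0},{"tx": 0,"ty": 0,"tz": 0,"ax": 0,"ay": 0,"az": 0},{"tx": 0,"ty": 0,"tz": 0,"ax": 0,"ay": 0,"az": 0},{"tx": 0,"ty": 0,"tz": 0,"ax": 0,"ay": 0,"az": 0}])

```text
time: 11.25
tool_pos: [0.599, -0.0053, 0.142]
orientation: [-0.055, 0.999, 0.0, 0.002]
wrist_force: [-0.2, -0.2, -3.5]
opening: 0.0355
grip_force: 30.8
```

```bash
python3 - <<'E'
from h import *;from rig import ctrl,capture
s=ctrl.sense();print(s["time"],s["tool_pos"],s["wrist_force"],delta(s,[.5973,-.0065,.112]))
E
```

```text
11.25 [ 0.59898293 -0.00525854  0.14202726] [-0.17510693 -0.20193968 -3.52779496] (array([ 1.8, -1. , 30. ]), array([-0.01,  0.28, -0.07]))
```

Request:
apply_moves(moves=[{"tx": 1.8,"ty": -1,"tz": 4,"ax": 0,"ay": 0,"az": 0},{"tx": 0,"ty": 0,"tz": 6,"ax": 0,"ay": 0,"az": 0},{"tx": 0,"ty": 0,"tz": 4,"ax": 0,"ay": 0,"az": 0},{"tx": 0,"ty": 0,"tz": 2,"ax": 0,"ay": 0,"az": 0},{"tx": 0,"ty": 0,"tz": 0,"ax": 0,"ay": 0,"az": 0},{"tx": 0,"ty": 0,"tz": 0,"ax": 0,"ay": 0,"az": 0}])

```text
time: 11.75
tool_pos: [0.5967, -0.0062, 0.1249]
orientation: [-0.055, 0.998, 0.0, 0.002]
wrist_force: [-0.0, -0.8, -3.4]
opening: 0.0356
grip_force: 30.8
```

```bash
python3 - <<'E'
from h import *;from rig import ctrl,capture
s=ctrl.sense();print(s["time"],s["tool_pos"],s["wrist_force"],delta(s,[.5973,-.0065,.112]))
E
```

```text
11.75 [ 0.59669032 -0.00622319  0.12494222] [-0.04006908 -0.82330774 -3.43770137] (array([-0.6, -0.3, 12.9]), array([-0.  ,  0.18, -0.05]))
```

Request:
apply_moves(moves=[{"tx": -0.6,"ty": -0.3,"tz": 2,"ax": 0,"ay": 0,"az": 0},{"tx": 0,"ty": 0,"tz": 2,"ax": 0,"ay": 0,"az": 0},{"tx": 0,"ty": 0,"tz": 2,"ax": 0,"ay": 0,"az": 0},{"tx": 0,"ty": 0,"tz": 0,"ax": 0,"ay": 0,"az": 0},{"tx": 0,"ty": 0,"tz": 0,"ax": 0,"ay": 0,"az": 0}])

```text
time: 12.17
tool_pos: [0.5973, -0.0065, 0.119]
orientation: [-0.055, 0.998, 0.0, 0.002]
wrist_force: [-0.0, -0.0, -2.6]
opening: 0.0358
grip_force: 30.8
```

Request:
apply_moves(moves=[{"tx": 0,"ty": 0,"tz": 1.5,"ax": 0,"ay": 0,"az": 0},{"tx": 0,"ty": 0,"tz": 1.5,"ax": 0,"ay": 0,"az": 0},{"tx": 0,"ty": 0,"tz": 0,"ax": 0,"ay": 0,"az": 0},{"tx": 0,"ty": 0,"tz": 0,"ax": 0,"ay": 0,"az": 0}])

```text
time: 12.5
tool_pos: [0.5974, -0.0065, 0.1161]
orientation: [-0.055, 0.998, 0.0, 0.002]
wrist_force: [0.4, 0.1, -2.3]
opening: 0.0354
grip_force: 30.8
```

Request:
apply_moves(moves=[{"tx": 0,"ty": 0,"tz": 1,"ax": 0,"ay": 0,"az": 0},{"tx": 0,"ty": 0,"tz": 1,"ax": 0,"ay": 0,"az": 0},{"tx": 0,"ty": 0,"tz": 0,"ax": 0,"ay": 0,"az": 0},{"tx": 0,"ty": 0,"tz": 0,"ax": 0,"ay": 0,"az": 0}])

```text
time: 12.83
tool_pos: [0.5975, -0.0066, 0.1141]
orientation: [-0.055, 0.999, 0.0, 0.002]
wrist_force: [-0.4, 0.2, -2.9]
opening: 0.0353
grip_force: 30.9
```

Request:
apply_moves(moves=[{"tx": 0,"ty": 0,"tz": 1,"ax": 0,"ay": 0,"az": 0},{"tx": 0,"ty": 0,"tz": 0,"ax": 0,"ay": 0,"az": 0},{"tx": 0,"ty": 0,"tz": 0,"ax": 0,"ay": 0,"az": 0}])

```text
time: 13.08
tool_pos: [0.5976, -0.0068, 0.1132]
orientation: [-0.055, 0.999, -0.0, 0.002]
wrist_force: [1.4, -0.9, -2.5]
opening: 0.0356
grip_force: 31.0
```

Request:
apply_moves(moves=[{"tx": 0,"ty": 0,"tz": 0.7,"ax": 0,"ay": 0,"az": 0},{"tx": 0,"ty": 0,"tz": 0,"ax": 0,"ay": 0,"az": 0},{"tx": 0,"ty": 0,"tz": 0,"ax": 0,"ay": 0,"az": 0}])

```text
time: 13.33
tool_pos: [0.5977, -0.0068, 0.1126]
orientation: [-0.055, 0.999, -0.0, 0.002]
wrist_force: [1.0, -3.1, -2.0]
opening: 0.0357
grip_force: 31.1
```

```bash
python3 - <<'E'
from h import *;from rig import ctrl,capture
s=ctrl.sense();print(s["time"],s["tool_pos"],s["wrist_force"],s["wrist_torque"])
E
```

```text
13.3333 [ 0.59768738 -0.00684153  0.1125543 ] [ 1.04568415 -3.11899212 -1.98520179] [-0.72949236 -0.37056028  0.00921998]
```

Request:
apply_moves(moves=[{"tx": -0.2,"ty": -0.6,"tz": 0,"ax": 0,"ay": 0,"az": 0},{"tx": 0,"ty": 0,"tz": 0.8,"ax": 0,"ay": 0,"az": 0},{"tx": 0,"ty": 0,"tz": 0,"ax": 0,"ay": 0,"az": 0},{"tx": 0,"ty": 0,"tz": 0,"ax": 0,"ay": 0,"az": 0}])

```text
time: 13.67
tool_pos: [0.5978, -0.0071, 0.1117]
orientation: [-0.055, 0.998, 0.0, 0.002]
wrist_force: [1.2, -1.6, -1.2]
opening: 0.0351
grip_force: 31.1
```

Request:
apply_moves(moves=[{"tx": 0,"ty": 0,"tz": 0.7,"ax": 0,"ay": 0,"az": 0},{"tx": 0,"ty": 0,"tz": 0,"ax": 0,"ay": 0,"az": 0},{"tx": 0,"ty": 0,"tz": 0,"ax": 0,"ay": 0,"az": 0}])

```text
time: 13.92
tool_pos: [0.598, -0.0072, 0.1114]
orientation: [-0.055, 0.999, 0.0, 0.002]
wrist_force: [0.6, -2.4, 3.9]
opening: 0.0358
grip_force: 31.5
```

The sleeve now rests at 20.4 mm above the core's underside, with light contact. Releasing.

Request:
apply_moves(moves=[{"tx": 0,"ty": 0,"tz": 0,"ax": 0,"ay": 0,"az": 0},{"tx": 0,"ty": 0,"tz": 0,"ax": 0,"ay": 0,"az": 0},{"tx": 0,"ty": 0,"tz": 0,"ax": 0,"ay": 0,"az": 0},{"tx": 0,"ty": 0,"tz": 0,"ax": 0,"ay": 0,"az": 0},{"tx": 0,"ty": 0,"tz": -10,"ax": 0,"ay": 0,"az": 0},{"tx": 0,"ty": 0,"tz": -30,"ax": 0,"ay": 0,"az": 0},{"tx": 0,"ty": 0,"tz": -40,"ax": 0,"ay": 0,"az": 0},{"tx": 0,"ty": 0,"tz": -40,"ax": 0,"ay": 0,"az": 0},{"tx": 0,"ty": 0,"tz": -30,"ax": 0,"ay": 0,"az": 0}], grip=85)

```text
time: 14.67
tool_pos: [0.5975, -0.0071, 0.2648]
orientation: [-0.055, 0.998, 0.0, 0.003]
wrist_force: [0.4, 0.4, -0.5]
opening: 0.085
grip_force: 0.0
```

```bash
python3 - <<'E'
from h import *;from rig import ctrl,capture
s=ctrl.sense();t=[.4677,.2677,0];print(s["time"],s["tool_pos"],delta(s,np.array([.4677,.2677,.255])-.12*rx([1,0,0])))
E
```

```text
14.6667 [ 0.59746722 -0.00709761  0.26479179] (array([218.7, 287.4,   9.8]), array([-0.  ,  0.34, -0.05]))
```

Request:
apply_moves(moves=[{"tx": 12,"ty": 18,"tz": 0,"ax": 0,"ay": 0,"az": 0},{"tx": 22,"ty": 31,"tz": 0,"ax": 0,"ay": 0,"az": 0},{"tx": 22,"ty": 32,"tz": 0,"ax": 0,"ay": 0,"az": 0},{"tx": 22,"ty": 32,"tz": 0,"ax": 0,"ay": 0,"az": 0},{"tx": 22,"ty": 32,"tz": 0,"ax": 0,"ay": 0,"az": 0},{"tx": 22,"ty": 32,"tz": 0,"ax": 0,"ay": 0,"az": 0},{"tx": 22,"ty": 32,"tz": 0,"ax": 0,"ay": 0,"az": 0},{"tx": 22,"ty": 32,"tz": 0,"ax": 0,"ay": 0,"az": 0},{"tx": 20,"ty": 29,"tz": 0,"ax": 0,"ay": 0,"az": 0},{"tx": 12,"ty": 17,"tz": 0,"ax": 0,"ay": 0,"az": 0}])

```text
time: 15.5
tool_pos: [0.3662, 0.2591, 0.2611]
orientation: [-0.056, 0.998, 0.001, 0.002]
wrist_force: [-0.0, 0.3, -0.3]
opening: 0.0852
grip_force: 0.0
```

Request:
apply_moves(moves=[{"tx": 0,"ty": 0,"tz": 0,"ax": 0,"ay": 0,"az": 0},{"tx": 0,"ty": 0,"tz": 0,"ax": 0,"ay": 0,"az": 0},{"tx": 0,"ty": 0,"tz": 0,"ax": 0,"ay": 0,"az": 0}])

```text
time: 15.75
tool_pos: [0.3693, 0.256, 0.2607]
orientation: [-0.055, 0.999, 0.0, 0.002]
wrist_force: [0.9, -0.5, -0.2]
opening: 0.0856
grip_force: 0.0
```

```bash
python3 - <<'E'
from h import *;from rig import ctrl,capture
s=ctrl.sense();print(s["time"],s["tool_pos"],delta(s,[.4677,.2677,.255]))
d={"s":s}
for n in("wrist","top","scene"): d[n]=capture(n)
pickle.dump(d,open("c5.pkl","wb"))
w=wcam(s,d["wrist"])
def crop(c,X,w,h,k):
    x,y=proj(c,X).astype(int);x0,y0=max(min(x-w//2,560-w),0),max(min(y-h//2,420-h),0);print(proj(c,X),"origin",x0,y0)
    return cv2.resize(c["frame"][y0:y0+h,x0:x0+w],None,fx=k,fy=k,interpolation=3)
a=crop(w,[.4677,.2677,.104],130,120,5)[:600,:500] if 0 else crop(w,[.4677,.2677,.104],100,120,5)
b=crop(d["top"],[.598,-.007,.15],50,60,5);e=crop(d["scene"],[.598,-.007,.13],50,60,5)
cv2.imwrite("pics/crop5.png",np.hstack([a,np.vstack([b,e])])[:,:,::-1])
E
```

```text
15.75 [0.36934165 0.25601601 0.26071122] (array([-99. ,   0.8,   5.7]), array([-0.01,  0.24, -0.06]))
[278.31908023 295.60091895] origin 228 235
[288.2184467  190.03357412] origin 263 160
[267.82592709 196.56579512] origin 242 166
```

View pics/crop5.png

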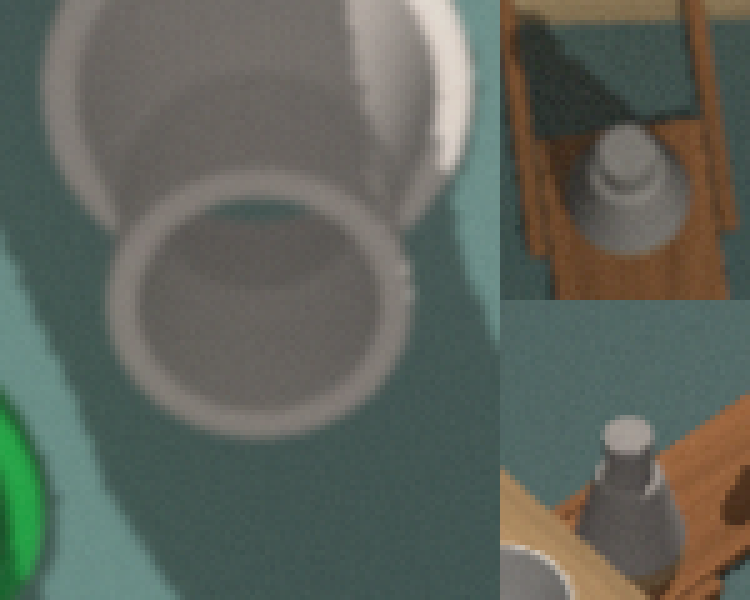

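Right column: the slim is nested upright on the core (top and scene views). Left: stout rim centred at wrist (279.5,295.3), with the green one to its left.

```bash
python3 - <<'E'
from h import *
d=pickle.load(open("c5.pkl","rb"));s=d["s"];w=wcam(s,d["wrist"])
n=plane(w,279.5,295.3,.104);print("stout",n, delta(s,[*n[:2],.066]))
T=d["top"];g=cv2.cvtColor(T["frame"],cv2.COLOR_RGB2HSV);m=cv2.inRange(g,(45,120,30),(80,255,255));m[:,:200]=0;m[:150]=0;m[260:]=0;m[:,270:]=0
x,y,ww,h=cv2.boundingRect(m);print(x,y,ww,h)
u=rx([1,0,0])[:2]
for p,z in(((x,y+h/2),.1),((x+ww/2,y+h),.01),((x+ww/2,y+h/2),.05)):
    r=(plane(T,*p,z)-n)[:2];print("along",r@u,"lat",r@[-u[1],u[0]])
print("slim neck scene/top at .151:",plane(T,263+127/5-.4,160+150/5-.4,.151),plane(d["scene"],242+128/5-.4,166+135/5-.4,.151),tri(T,(263+127/5-.4,160+150/5-.4),d["scene"],(242+128/5-.4,166+135/5-.4)))
E
```

```text
stout [0.46726781 0.2687467  0.104     ] (array([-98.7,   1.9, 194.7]), array([-0.01,  0.24, -0.06]))
221 189 28 29
along 0.0978229540546137 lat -0.06534609696982865
along 0.06093804549915225 lat -0.09754550825146882
along 0.10249601053484296 lat -0.10691367623444746
slim neck scene/top at .151: [ 0.59920202 -0.00634675  0.151     ] [ 0.59891777 -0.00905042  0.151     ] (array([ 0.59935367, -0.00694175,  0.1529721 ]), np.float64(0.00169914953954822))
```

Request:
apply_moves(moves=[{"tx": -20,"ty": 2,"tz": 0,"ax": 0,"ay": 0,"az": 0},{"tx": -34,"ty": 0,"tz": 0,"ax": 0,"ay": 0,"az": 0},{"tx": -30,"ty": 0,"tz": 5,"ax": 0,"ay": 0,"az": 0},{"tx": -14,"ty": 0,"tz": 20,"ax": 0,"ay": 0,"az": 0},{"tx": 0,"ty": 0,"tz": 35,"ax": 0,"ay": 0,"az": 0},{"tx": 0,"ty": 0,"tz": 35,"ax": 0,"ay": 0,"az": 0},{"tx": 0,"ty": 0,"tz": 25,"ax": 0,"ay": 0,"az": 0},{"tx": 0,"ty": 0,"tz": 15,"ax": 0,"ay": 0,"az": 0},{"tx": 0,"ty": 0,"tz": 0,"ax": 0,"ay": 0,"az": 0},{"tx": 0,"ty": 0,"tz": 0,"ax": 0,"ay": 0,"az": 0}])

```text
time: 16.73
tool_pos: [0.4669, 0.2683, 0.1251]
orientation: [-0.054, 0.999, -0.001, 0.001]
wrist_force: [0.6, -0.0, 0.4]
opening: 0.0853
grip_force: 0.0
```

```bash
cat > p.py <<'E'
import sys
from h import *;from rig import ctrl
s=ctrl.sense();print(s["time"],s["tool_pos"],s["wrist_force"].round(1),np.abs(s["dq"]).max(),delta(s,[float(x) for x in sys.argv[1:4]]))
E
python3 p.py .4673 .2687 .066
```

```text
16.7333 [0.46685257 0.26832499 0.12508519] [ 0.6 -0.   0.4] 0.03942369877331776 (array([-0.5,  0.3, 59.1]), array([-0.07,  0.11, -0.13]))
```

Request:
apply_moves(moves=[{"tx": -0.5,"ty": 0.3,"tz": 20,"ax": 0,"ay": 0,"az": 0},{"tx": 0,"ty": 0,"tz": 20,"ax": 0,"ay": 0,"az": 0},{"tx": 0,"ty": 0,"tz": 12,"ax": 0,"ay": 0,"az": 0},{"tx": 0,"ty": 0,"tz": 5,"ax": 0,"ay": 0,"az": 0},{"tx": 0,"ty": 0,"tz": 0,"ax": 0,"ay": 0,"az": 0},{"tx": 0,"ty": 0,"tz": 0,"ax": 0,"ay": 0,"az": 0},{"tx": 0,"ty": 0,"tz": 0,"ax": 0,"ay": 0,"az": 0}])

```text
time: 17.32
tool_pos: [0.468, 0.2699, 0.0699]
orientation: [-0.055, 0.999, 0.001, 0.003]
wrist_force: [-0.2, -0.2, -0.0]
opening: 0.0847
grip_force: 0.0
```

```bash
python3 p.py .4673 .2687 .066
```

```text
17.3167 [0.46803266 0.26990908 0.06987435] [-0.2 -0.2 -0. ] 0.005205298209555067 (array([ 0.9, -1.1,  3.9]), array([ 0.05,  0.3 , -0.07]))
```

Request:
apply_moves(moves=[{"tx": 0.9,"ty": -1.1,"tz": 3,"ax": 0,"ay": 0,"az": 0},{"tx": 0,"ty": 0,"tz": 0,"ax": 0,"ay": 0,"az": 0},{"tx": 0,"ty": 0,"tz": 0,"ax": 0,"ay": 0,"az": 0},{"tx": 0,"ty": 0,"tz": 0,"ax": 0,"ay": 0,"az": 0}])

```text
time: 17.65
tool_pos: [0.4666, 0.2684, 0.0658]
orientation: [-0.055, 0.998, 0.0, 0.002]
wrist_force: [-0.1, 0.3, 0.4]
opening: 0.0849
grip_force: 0.0
```

Request:
apply_moves(moves=[{"tx": 0,"ty": 0,"tz": 0,"ax": 0,"ay": 0,"az": 0},{"tx": 0,"ty": 0,"tz": 0,"ax": 0,"ay": 0,"az": 0},{"tx": 0,"ty": 0,"tz": 0,"ax": 0,"ay": 0,"az": 0},{"tx": 0,"ty": 0,"tz": 0,"ax": 0,"ay": 0,"az": 0},{"tx": 0,"ty": 0,"tz": 0,"ax": 0,"ay": 0,"az": 0},{"tx": 0,"ty": 0,"tz": 0,"ax": 0,"ay": 0,"az": 0}], grip=40, force=30)

```text
time: 18.15
tool_pos: [0.4666, 0.2685, 0.0658]
orientation: [-0.055, 0.998, 0.0, 0.002]
wrist_force: [-0.7, 0.1, 5.4]
opening: 0.0548
grip_force: 31.2
```

```bash
python3 p.py .4673 .2687 .066; python3 p.py .598 -.007 .22
```

```text
18.15 [0.46660934 0.26848774 0.06579061] [-0.7  0.1  5.4] 0.001931301119575642 (array([-0.7,  0.1, -0.2]), array([ 0.  ,  0.22, -0.05]))
18.15 [0.46660934 0.26848774 0.06579061] [-0.7  0.1  5.4] 0.001931301119575642 (array([-100.2, -288.3, -154.2]), array([ 0.  ,  0.22, -0.05]))
```

Request:
apply_moves(moves=[{"tx": 0,"ty": 0,"tz": -5,"ax": 0,"ay": 0,"az": 0},{"tx": 0,"ty": 0,"tz": -20,"ax": 0,"ay": 0,"az": 0},{"tx": 0,"ty": 0,"tz": -35,"ax": 0,"ay": 0,"az": 0},{"tx": 0,"ty": 0,"tz": -35,"ax": 0,"ay": 0,"az": 0},{"tx": 0,"ty": 0,"tz": -35,"ax": 0,"ay": 0,"az": 0},{"tx": 0,"ty": 0,"tz": -30,"ax": 0,"ay": 0,"az": 0},{"tx": 0,"ty": 0,"tz": -20,"ax": 0,"ay": 0,"az": 0}])

```text
time: 18.73
tool_pos: [0.4661, 0.2684, 0.2487]
orientation: [-0.055, 0.998, 0.001, 0.003]
wrist_force: [0.6, -0.0, -2.4]
opening: 0.0551
grip_force: 33.2
```

Request:
apply_moves(moves=[{"tx": -4,"ty": -12,"tz": 0,"ax": 0,"ay": 0,"az": 0},{"tx": -8,"ty": -25,"tz": 0,"ax": 0,"ay": 0,"az": 0},{"tx": -12,"ty": -35,"tz": 0,"ax": 0,"ay": 0,"az": 0},{"tx": -12,"ty": -35,"tz": 0,"ax": 0,"ay": 0,"az": 0},{"tx": -12,"ty": -35,"tz": 0,"ax": 0,"ay": 0,"az": 0},{"tx": -12,"ty": -35,"tz": 0,"ax": 0,"ay": 0,"az": 0},{"tx": -12,"ty": -35,"tz": 0,"ax": 0,"ay": 0,"az": 0},{"tx": -12,"ty": -35,"tz": 0,"ax": 0,"ay": 0,"az": 0},{"tx": -9,"ty": -25,"tz": 0,"ax": 0,"ay": 0,"az": 0},{"tx": -5,"ty": -14,"tz": 0,"ax": 0,"ay": 0,"az": 0}])

```text
time: 19.57
tool_pos: [0.5948, -0.0104, 0.2444]
orientation: [-0.052, 0.999, -0.001, 0.001]
wrist_force: [-0.7, 0.3, -3.6]
opening: 0.0547
grip_force: 33.2
```

Request:
apply_moves(moves=[{"tx": 0,"ty": 0,"tz": 0,"ax": 0,"ay": 0,"az": 0},{"tx": 0,"ty": 0,"tz": 0,"ax": 0,"ay": 0,"az": 0},{"tx": 0,"ty": 0,"tz": 0,"ax": 0,"ay": 0,"az": 0},{"tx": 0,"ty": 0,"tz": 0,"ax": 0,"ay": 0,"az": 0}])

```text
time: 19.9
tool_pos: [0.5939, -0.0037, 0.2455]
orientation: [-0.056, 0.998, 0.0, 0.001]
wrist_force: [-0.4, -0.3, -2.4]
opening: 0.0553
grip_force: 33.2
```

```bash
python3 p.py .5978 -.0073 .22
```

```text
19.9 [ 0.59388925 -0.00369396  0.24551251] [-0.4 -0.3 -2.4] 0.005783033715587417 (array([-3.5, -4. , 25.5]), array([0.04, 0.14, 0.07]))
```

Request:
apply_moves(moves=[{"tx": -3.5,"ty": -4,"tz": 0,"ax": 0,"ay": 0,"az": 0},{"tx": 0,"ty": 0,"tz": 8,"ax": 0,"ay": 0,"az": 0},{"tx": 0,"ty": 0,"tz": 14,"ax": 0,"ay": 0,"az": 0},{"tx": 0,"ty": 0,"tz": 10,"ax": 0,"ay": 0,"az": 0},{"tx": 0,"ty": 0,"tz": 5,"ax": 0,"ay": 0,"az": 0},{"tx": 0,"ty": 0,"tz": 0,"ax": 0,"ay": 0,"az": 0},{"tx": 0,"ty": 0,"tz": 0,"ax": 0,"ay": 0,"az": 0},{"tx": 0,"ty": 0,"tz": 0,"ax": 0,"ay": 0,"az": 0}])

```text
time: 20.57
tool_pos: [0.599, -0.0087, 0.2093]
orientation: [-0.055, 0.998, 0.0, 0.002]
wrist_force: [0.1, 0.1, -3.2]
opening: 0.0551
grip_force: 33.2
```

```bash
python3 p.py .5978 -.0073 .17
```

```text
20.5667 [ 0.59895613 -0.00872135  0.20932459] [ 0.1  0.1 -3.2] 0.00542111010280424 (array([ 1. ,  1.5, 39.3]), array([-0.  ,  0.23, -0.05]))
```

Request:
apply_moves(moves=[{"tx": 1,"ty": 1.5,"tz": 6,"ax": 0,"ay": 0,"az": 0},{"tx": 0,"ty": 0,"tz": 12,"ax": 0,"ay": 0,"az": 0},{"tx": 0,"ty": 0,"tz": 12,"ax": 0,"ay": 0,"az": 0},{"tx": 0,"ty": 0,"tz": 8,"ax": 0,"ay": 0,"az": 0},{"tx": 0,"ty": 0,"tz": 0,"ax": 0,"ay": 0,"az": 0},{"tx": 0,"ty": 0,"tz": 0,"ax": 0,"ay": 0,"az": 0},{"tx": 0,"ty": 0,"tz": 0,"ax": 0,"ay": 0,"az": 0}])

```text
time: 21.15
tool_pos: [0.598, -0.0074, 0.1714]
orientation: [-0.055, 0.998, 0.0, 0.002]
wrist_force: [-0.1, -0.1, -2.9]
opening: 0.0551
grip_force: 33.2
```

```bash
python3 p.py .5978 -.0073 .14
```

```text
21.15 [ 0.59795825 -0.00737289  0.17143098] [-0.1 -0.1 -2.9] 0.007392923352192538 (array([ 0.1,  0.1, 31.4]), array([-0.  ,  0.24, -0.06]))
```

Request:
apply_moves(moves=[{"tx": 0,"ty": 0,"tz": 6,"ax": 0,"ay": 0,"az": 0},{"tx": 0,"ty": 0,"tz": 10,"ax": 0,"ay": 0,"az": 0},{"tx": 0,"ty": 0,"tz": 10,"ax": 0,"ay": 0,"az": 0},{"tx": 0,"ty": 0,"tz": 6,"ax": 0,"ay": 0,"az": 0},{"tx": 0,"ty": 0,"tz": 3,"ax": 0,"ay": 0,"az": 0},{"tx": 0,"ty": 0,"tz": 2,"ax": 0,"ay": 0,"az": 0},{"tx": 0,"ty": 0,"tz": 0,"ax": 0,"ay": 0,"az": 0},{"tx": 0,"ty": 0,"tz": 0,"ax": 0,"ay": 0,"az": 0},{"tx": 0,"ty": 0,"tz": 0,"ax": 0,"ay": 0,"az": 0}])

```text
time: 21.9
tool_pos: [0.598, -0.0074, 0.1342]
orientation: [-0.055, 0.998, 0.0, 0.002]
wrist_force: [0.4, 0.4, -3.8]
opening: 0.0553
grip_force: 33.2
```

```bash
python3 p.py .5978 -.0073 .122
```

```text
21.9 [ 0.59796936 -0.00741524  0.1342215 ] [ 0.4  0.4 -3.8] 0.004190904335508609 (array([ 0.2,  0.1, 12.2]), array([-0.  ,  0.23, -0.06]))
```

Request:
apply_moves(moves=[{"tx": 0,"ty": 0,"tz": 2,"ax": 0,"ay": 0,"az": 0},{"tx": 0,"ty": 0,"tz": 2,"ax": 0,"ay": 0,"az": 0},{"tx": 0,"ty": 0,"tz": 2,"ax": 0,"ay": 0,"az": 0},{"tx": 0,"ty": 0,"tz": 0,"ax": 0,"ay": 0,"az": 0},{"tx": 0,"ty": 0,"tz": 0,"ax": 0,"ay": 0,"az": 0}])

```text
time: 22.32
tool_pos: [0.5977, -0.0074, 0.1278]
orientation: [-0.055, 0.998, 0.0, 0.002]
wrist_force: [0.2, 0.7, -2.8]
opening: 0.0549
grip_force: 33.2
```

Request:
apply_moves(moves=[{"tx": 0,"ty": 0,"tz": 1,"ax": 0,"ay": 0,"az": 0},{"tx": 0,"ty": 0,"tz": 1,"ax": 0,"ay": 0,"az": 0},{"tx": 0,"ty": 0,"tz": 0,"ax": 0,"ay": 0,"az": 0},{"tx": 0,"ty": 0,"tz": 0,"ax": 0,"ay": 0,"az": 0}])

```text
time: 22.65
tool_pos: [0.5977, -0.0074, 0.1259]
orientation: [-0.055, 0.998, 0.0, 0.002]
wrist_force: [0.4, -0.2, -2.5]
opening: 0.0551
grip_force: 33.2
```

Request:
apply_moves(moves=[{"tx": 0,"ty": 0,"tz": 1,"ax": 0,"ay": 0,"az": 0},{"tx": 0,"ty": 0,"tz": 0,"ax": 0,"ay": 0,"az": 0},{"tx": 0,"ty": 0,"tz": 0,"ax": 0,"ay": 0,"az": 0}])

```text
time: 22.9
tool_pos: [0.5978, -0.0074, 0.1249]
orientation: [-0.055, 0.998, 0.0, 0.002]
wrist_force: [-0.0, 0.3, -3.0]
opening: 0.0552
grip_force: 33.2
```

Request:
apply_moves(moves=[{"tx": 0,"ty": 0,"tz": 1,"ax": 0,"ay": 0,"az": 0},{"tx": 0,"ty": 0,"tz": 0,"ax": 0,"ay": 0,"az": 0},{"tx": 0,"ty": 0,"tz": 0,"ax": 0,"ay": 0,"az": 0}])

```text
time: 23.15
tool_pos: [0.5978, -0.0074, 0.1239]
orientation: [-0.055, 0.998, 0.0, 0.002]
wrist_force: [1.0, 0.4, -2.8]
opening: 0.0552
grip_force: 33.2
```

Request:
apply_moves(moves=[{"tx": 0,"ty": 0,"tz": 1,"ax": 0,"ay": 0,"az": 0},{"tx": 0,"ty": 0,"tz": 0,"ax": 0,"ay": 0,"az": 0},{"tx": 0,"ty": 0,"tz": 0,"ax": 0,"ay": 0,"az": 0}])

```text
time: 23.4
tool_pos: [0.5978, -0.0074, 0.1229]
orientation: [-0.055, 0.998, 0.0, 0.002]
wrist_force: [0.6, -0.6, -3.5]
opening: 0.0549
grip_force: 33.2
```

Request:
apply_moves(moves=[{"tx": 0,"ty": 0,"tz": 1,"ax": 0,"ay": 0,"az": 0},{"tx": 0,"ty": 0,"tz": 0,"ax": 0,"ay": 0,"az": 0},{"tx": 0,"ty": 0,"tz": 0,"ax": 0,"ay": 0,"az": 0}])

```text
time: 23.65
tool_pos: [0.5978, -0.0074, 0.1219]
orientation: [-0.055, 0.998, 0.0, 0.002]
wrist_force: [0.7, -0.4, -2.8]
opening: 0.0548
grip_force: 33.2
```

Request:
apply_moves(moves=[{"tx": 0,"ty": 0,"tz": 0.8,"ax": 0,"ay": 0,"az": 0},{"tx": 0,"ty": 0,"tz": 0,"ax": 0,"ay": 0,"az": 0},{"tx": 0,"ty": 0,"tz": 0,"ax": 0,"ay": 0,"az": 0}])

```text
time: 23.9
tool_pos: [0.5978, -0.0074, 0.1211]
orientation: [-0.055, 0.998, 0.0, 0.002]
wrist_force: [0.3, -0.0, -3.1]
opening: 0.0548
grip_force: 33.2
```

Request:
apply_moves(moves=[{"tx": 0,"ty": 0,"tz": 0.8,"ax": 0,"ay": 0,"az": 0},{"tx": 0,"ty": 0,"tz": 0,"ax": 0,"ay": 0,"az": 0},{"tx": 0,"ty": 0,"tz": 0,"ax": 0,"ay": 0,"az": 0}])

```text
time: 24.15
tool_pos: [0.5978, -0.0074, 0.1203]
orientation: [-0.055, 0.998, 0.0, 0.002]
wrist_force: [-0.1, -0.1, -2.5]
opening: 0.0552
grip_force: 33.2
```

Request:
apply_moves(moves=[{"tx": 0,"ty": 0,"tz": 0.8,"ax": 0,"ay": 0,"az": 0},{"tx": 0,"ty": 0,"tz": 0,"ax": 0,"ay": 0,"az": 0},{"tx": 0,"ty": 0,"tz": 0,"ax": 0,"ay": 0,"az": 0}])

```text
time: 24.4
tool_pos: [0.5977, -0.0074, 0.1195]
orientation: [-0.055, 0.998, 0.0, 0.002]
wrist_force: [-1.1, 0.2, -3.5]
opening: 0.0555
grip_force: 33.2
```

Request:
apply_moves(moves=[{"tx": 0,"ty": 0,"tz": 0.8,"ax": 0,"ay": 0,"az": 0},{"tx": 0,"ty": 0,"tz": 0,"ax": 0,"ay": 0,"az": 0},{"tx": 0,"ty": 0,"tz": 0,"ax": 0,"ay": 0,"az": 0}])

```text
time: 24.65
tool_pos: [0.5976, -0.0075, 0.1187]
orientation: [-0.055, 0.998, 0.0, 0.002]
wrist_force: [-0.6, -0.8, -2.1]
opening: 0.0549
grip_force: 33.3
```

Request:
apply_moves(moves=[{"tx": 0,"ty": 0,"tz": 0.8,"ax": 0,"ay": 0,"az": 0},{"tx": 0,"ty": 0,"tz": 0,"ax": 0,"ay": 0,"az": 0},{"tx": 0,"ty": 0,"tz": 0,"ax": 0,"ay": 0,"az": 0}])

```text
time: 24.9
tool_pos: [0.5977, -0.0075, 0.1182]
orientation: [-0.055, 0.998, 0.0, 0.002]
wrist_force: [-2.8, 0.2, 2.6]
opening: 0.055
grip_force: 33.5
```

Contact felt (about 6 N) at 37.4 mm, about the 38 mm expected. Releasing.

Request:
apply_moves(moves=[{"tx": 0,"ty": 0,"tz": 0,"ax": 0,"ay": 0,"az": 0},{"tx": 0,"ty": 0,"tz": 0,"ax": 0,"ay": 0,"az": 0},{"tx": 0,"ty": 0,"tz": 0,"ax": 0,"ay": 0,"az": 0},{"tx": 0,"ty": 0,"tz": 0,"ax": 0,"ay": 0,"az": 0},{"tx": 0,"ty": 0,"tz": -10,"ax": 0,"ay": 0,"az": 0},{"tx": 0,"ty": 0,"tz": -30,"ax": 0,"ay": 0,"az": 0},{"tx": 0,"ty": 0,"tz": -40,"ax": 0,"ay": 0,"az": 0},{"tx": 0,"ty": 0,"tz": -40,"ax": 0,"ay": 0,"az": 0},{"tx": 0,"ty": 0,"tz": -20,"ax": 0,"ay": 0,"az": 0}], grip=85)

```text
time: 25.65
tool_pos: [0.5987, -0.0074, 0.2633]
orientation: [-0.055, 0.998, 0.0, 0.005]
wrist_force: [1.2, 1.2, -0.7]
opening: 0.0852
grip_force: 0.0
```

Request:
apply_moves(moves=[{"tx": 15,"ty": 0,"tz": 0,"ax": 0,"ay": 0,"az": 0},{"tx": 30,"ty": 0,"tz": 0,"ax": 0,"ay": 0,"az": 0},{"tx": 30,"ty": 0,"tz": 0,"ax": 0,"ay": 0,"az": 0},{"tx": 30,"ty": 0,"tz": 0,"ax": 0,"ay": 0,"az": 0},{"tx": 28,"ty": 0,"tz": 0,"ax": 0,"ay": 0,"az": 0},{"tx": 17,"ty": 0,"tz": 0,"ax": 0,"ay": 0,"az": 0},{"tx": 0,"ty": 0,"tz": 0,"ax": 0,"ay": 0,"az": 0},{"tx": 0,"ty": 0,"tz": 0,"ax": 0,"ay": 0,"az": 0}])

```text
time: 26.32
tool_pos: [0.448, -0.0239, 0.2585]
orientation: [-0.055, 0.999, 0.0, 0.003]
wrist_force: [-0.2, 1.1, 0.0]
opening: 0.0848
grip_force: 0.0
```

```bash
python3 p.py .4486 -.0236 .06; python3 - <<'E'
from h import *;from rig import ctrl,capture
d={n:capture(n) for n in("top","scene")};d["s"]=ctrl.sense();d["wrist"]=capture("wrist");pickle.dump(d,open("c6.pkl","wb"))
w=wcam(d["s"],d["wrist"])
f=d["wrist"]["frame"]
def cr(c,X,w,h,k):
    x,y=proj(c,X).astype(int);x0,y0=max(min(x-w//2,560-w),0),max(min(y-h//2,420-h),0);print("origin",x0,y0,proj(c,X));return cv2.resize(c["frame"][y0:y0+h,x0:x0+w],(300,300),interpolation=3)
a=cr(d["top"],[.598,-.007,.12],60,60,0);b=cr(d["scene"],[.598,-.007,.1],60,60,0)
cv2.imwrite("pics/crop6.png",np.hstack([cv2.resize(f[:,100:460],(500,583))[:583],np.vstack([a,b])[:583]])[:,:,::-1])
E
```

```text
26.3167 [ 0.44803759 -0.02392686  0.25847937] [-0.2  1.1  0. ] 0.04134346505122196 (array([ -0.6,   0.3, 198.5]), array([-0.01,  0.3 , -0.06]))
origin 258 162 [288.27680349 192.17533206]
origin 237 171 [267.95907757 201.78039319]
```

View pics/crop6.png

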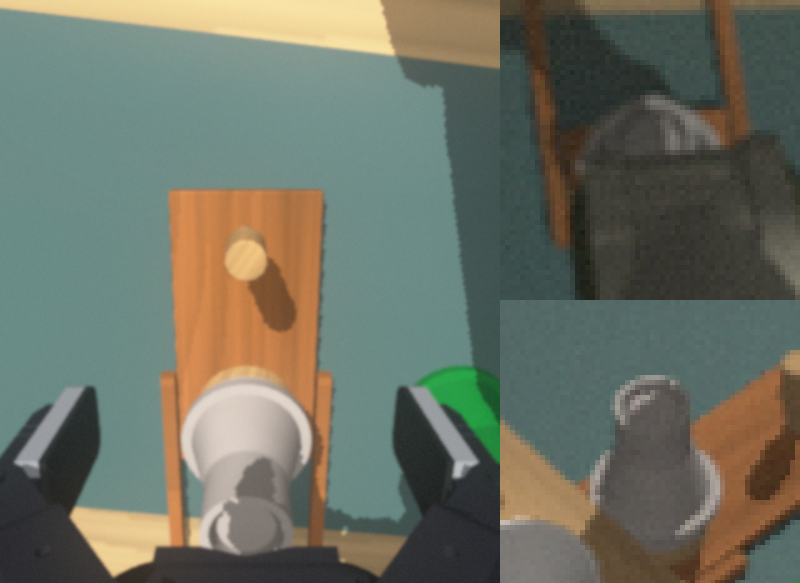

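The stack stands upright and nested: wrist crop shows stout rim over slim neck at (247,520), and the knob at (246,258). Now gripping the knob.

Request:
apply_moves(moves=[{"tx": -1,"ty": 0,"tz": 15,"ax": 0,"ay": 0,"az": 0},{"tx": 0,"ty": 0,"tz": 30,"ax": 0,"ay": 0,"az": 0},{"tx": 0,"ty": 0,"tz": 35,"ax": 0,"ay": 0,"az": 0},{"tx": 0,"ty": 0,"tz": 35,"ax": 0,"ay": 0,"az": 0},{"tx": 0,"ty": 0,"tz": 30,"ax": 0,"ay": 0,"az": 0},{"tx": 0,"ty": 0,"tz": 25,"ax": 0,"ay": 0,"az": 0},{"tx": 0,"ty": 0,"tz": 15,"ax": 0,"ay": 0,"az": 0},{"tx": 0,"ty": 0,"tz": 5,"ax": 0,"ay": 0,"az": 0},{"tx": 0,"ty": 0,"tz": 0,"ax": 0,"ay": 0,"az": 0},{"tx": 0,"ty": 0,"tz": 0,"ax": 0,"ay": 0,"az": 0}])

```text
time: 27.3
tool_pos: [0.4504, -0.0236, 0.0675]
orientation: [-0.055, 0.998, 0.0, 0.002]
wrist_force: [1.6, 0.1, -0.2]
opening: 0.0851
grip_force: 0.0
```

```bash
python3 p.py .4486 -.0238 .052
```

```text
27.3 [ 0.45042535 -0.02356596  0.06754032] [ 1.6  0.1 -0.2] 0.02817518548835298 (array([ 1.8, -0. , 15.5]), array([-0.  ,  0.2 , -0.05]))
```

Request:
apply_moves(moves=[{"tx": 1.5,"ty": 0,"tz": 9,"ax": 0,"ay": 0,"az": 0},{"tx": 0,"ty": 0,"tz": 5,"ax": 0,"ay": 0,"az": 0},{"tx": 0,"ty": 0,"tz": 0,"ax": 0,"ay": 0,"az": 0},{"tx": 0,"ty": 0,"tz": 0,"ax": 0,"ay": 0,"az": 0}])

```text
time: 27.63
tool_pos: [0.4488, -0.0238, 0.054]
orientation: [-0.055, 0.998, 0.0, 0.002]
wrist_force: [-0.2, -0.2, 0.4]
opening: 0.085
grip_force: 0.0
```

Request:
apply_moves(moves=[{"tx": 0,"ty": 0,"tz": 0,"ax": 0,"ay": 0,"az": 0},{"tx": 0,"ty": 0,"tz": 0,"ax": 0,"ay": 0,"az": 0},{"tx": 0,"ty": 0,"tz": 0,"ax": 0,"ay": 0,"az": 0},{"tx": 0,"ty": 0,"tz": 0,"ax": 0,"ay": 0,"az": 0},{"tx": 0,"ty": 0,"tz": 0,"ax": 0,"ay": 0,"az": 0},{"tx": 0,"ty": 0,"tz": 0,"ax": 0,"ay": 0,"az": 0}], grip=15, force=40)

```text
time: 28.13
tool_pos: [0.4485, -0.0241, 0.0537]
orientation: [-0.055, 0.999, -0.0, 0.002]
wrist_force: [0.1, -2.2, 5.9]
opening: 0.0269
grip_force: 38.9
```

```bash
python3 p.py .6177 -.0053 .052
```

```text
28.1333 [ 0.44854264 -0.02409798  0.05372248] [ 0.1 -2.2  5.9] 0.001745790042501992 (array([-170.2,    0. ,    1.7]), array([-0.02,  0.22, -0.07]))
```

Pushing home smoothly (time is plentiful).

Request:
apply_moves(moves=[{"tx": -2,"ty": 0,"tz": 0,"ax": 0,"ay": 0,"az": 0},{"tx": -4,"ty": 0,"tz": 0,"ax": 0,"ay": 0,"az": 0},{"tx": -6,"ty": 0,"tz": 0,"ax": 0,"ay": 0,"az": 0},{"tx": -8,"ty": 0,"tz": 0,"ax": 0,"ay": 0,"az": 0},{"tx": -9,"ty": 0,"tz": 0,"ax": 0,"ay": 0,"az": 0},{"tx": -9,"ty": 0,"tz": 0,"ax": 0,"ay": 0,"az": 0},{"tx": -9,"ty": 0,"tz": 0,"ax": 0,"ay": 0,"az": 0},{"tx": -9,"ty": 0,"tz": 0,"ax": 0,"ay": 0,"az": 0},{"tx": -9,"ty": 0,"tz": 0,"ax": 0,"ay": 0,"az": 0},{"tx": -9,"ty": 0,"tz": 0,"ax": 0,"ay": 0,"az": 0}])

```text
time: 28.97
tool_pos: [0.521, -0.016, 0.0538]
orientation: [-0.055, 0.999, -0.0, 0.001]
wrist_force: [-4.7, -0.3, 5.6]
opening: 0.0269
grip_force: 39.0
```

Request:
apply_moves(moves=[{"tx": -9,"ty": 0,"tz": 0,"ax": 0,"ay": 0,"az": 0},{"tx": -9,"ty": 0,"tz": 0,"ax": 0,"ay": 0,"az": 0},{"tx": -9,"ty": 0,"tz": 0,"ax": 0,"ay": 0,"az": 0},{"tx": -9,"ty": 0,"tz": 0,"ax": 0,"ay": 0,"az": 0},{"tx": -9,"ty": 0,"tz": 0,"ax": 0,"ay": 0,"az": 0},{"tx": -9,"ty": 0,"tz": 0,"ax": 0,"ay": 0,"az": 0},{"tx": -9,"ty": 0,"tz": 0,"ax": 0,"ay": 0,"az": 0},{"tx": -8,"ty": 0,"tz": 0,"ax": 0,"ay": 0,"az": 0},{"tx": -7,"ty": 0,"tz": 0,"ax": 0,"ay": 0,"az": 0},{"tx": -5,"ty": 0,"tz": 0,"ax": 0,"ay": 0,"az": 0}])

```text
time: 29.8
tool_pos: [0.6055, -0.0066, 0.0539]
orientation: [-0.055, 0.998, 0.0, 0.002]
wrist_force: [-2.3, -1.1, 2.0]
opening: 0.0266
grip_force: 39.3
```

Request:
apply_moves(moves=[{"tx": -4,"ty": 0,"tz": 0,"ax": 0,"ay": 0,"az": 0},{"tx": -3,"ty": 0,"tz": 0,"ax": 0,"ay": 0,"az": 0},{"tx": -2,"ty": 0,"tz": 0,"ax": 0,"ay": 0,"az": 0},{"tx": 0,"ty": 0,"tz": 0,"ax": 0,"ay": 0,"az": 0},{"tx": 0,"ty": 0,"tz": 0,"ax": 0,"ay": 0,"az": 0}])

```text
time: 30.22
tool_pos: [0.6139, -0.0057, 0.0539]
orientation: [-0.055, 0.998, 0.0, 0.002]
wrist_force: [0.8, -1.6, -3.7]
opening: 0.027
grip_force: 39.5
```

```bash
python3 p.py .6177 -.0053 .052
```

```text
30.2167 [ 0.61393886 -0.00568427  0.05389803] [ 0.8 -1.6 -3.7] 0.003287797063107896 (array([-3.8, -0. ,  1.9]), array([-0.  ,  0.26, -0.05]))
```

Request:
apply_moves(moves=[{"tx": -2,"ty": 0,"tz": 0,"ax": 0,"ay": 0,"az": 0},{"tx": -2,"ty": 0,"tz": 0,"ax": 0,"ay": 0,"az": 0},{"tx": -1,"ty": 0,"tz": 0,"ax": 0,"ay": 0,"az": 0},{"tx": 0,"ty": 0,"tz": 0,"ax": 0,"ay": 0,"az": 0},{"tx": 0,"ty": 0,"tz": 0,"ax": 0,"ay": 0,"az": 0}])

```text
time: 30.63
tool_pos: [0.6175, -0.0053, 0.0539]
orientation: [-0.055, 0.999, 0.0, 0.001]
wrist_force: [-4.5, -2.5, 0.0]
opening: 0.0271
grip_force: 39.8
```

Home, at its stop. Releasing and backing off.

Request:
apply_moves(moves=[{"tx": 0,"ty": 0,"tz": 0,"ax": 0,"ay": 0,"az": 0},{"tx": 0,"ty": 0,"tz": 0,"ax": 0,"ay": 0,"az": 0},{"tx": 0,"ty": 0,"tz": 0,"ax": 0,"ay": 0,"az": 0},{"tx": 0,"ty": 0,"tz": 0,"ax": 0,"ay": 0,"az": 0},{"tx": 0,"ty": 0,"tz": -15,"ax": 0,"ay": 0,"az": 0},{"tx": 0,"ty": 0,"tz": -30,"ax": 0,"ay": 0,"az": 0},{"tx": 0,"ty": 0,"tz": -30,"ax": 0,"ay": 0,"az": 0},{"tx": 0,"ty": 0,"tz": -30,"ax": 0,"ay": 0,"az": 0},{"tx": 0,"ty": 0,"tz": -30,"ax": 0,"ay": 0,"az": 0},{"tx": 20,"ty": 0,"tz": -25,"ax": 0,"ay": 0,"az": 0}], grip=85)

```text
time: 31.47
tool_pos: [0.6015, -0.0065, 0.2165]
orientation: [-0.055, 0.998, 0.0, 0.004]
wrist_force: [0.5, -0.9, 0.1]
opening: 0.0846
grip_force: 0.0
```

Request:
apply_moves(moves=[{"tx": 25,"ty": 0,"tz": 0,"ax": 0,"ay": 0,"az": 0},{"tx": 25,"ty": 0,"tz": 0,"ax": 0,"ay": 0,"az": 0},{"tx": 20,"ty": 0,"tz": 0,"ax": 0,"ay": 0,"az": 0},{"tx": 0,"ty": 0,"tz": 0,"ax": 0,"ay": 0,"az": 0},{"tx": 0,"ty": 0,"tz": 0,"ax": 0,"ay": 0,"az": 0},{"tx": 0,"ty": 0,"tz": 0,"ax": 0,"ay": 0,"az": 0}])

```text
time: 31.97
tool_pos: [0.5294, -0.0148, 0.2142]
orientation: [-0.055, 0.998, 0.0, 0.003]
wrist_force: [-0.0, 0.2, -0.7]
opening: 0.0848
grip_force: 0.0
```

```bash
python3 - <<'E'
from h import *;from rig import ctrl,capture
s=ctrl.sense();c=capture("scene");w=wcam(s,capture("wrist"))
# check: knob top by wood-colour blob near expected pixel; stout foot visible under shelf by grey mask
k=np.array([.617,-.0062,.09]);x,y=proj(w,k);f=w["frame"];g=cv2.cvtColor(f,cv2.COLOR_RGB2HSV)
print(proj(w,k),s["tool_pos"])
x,y=int(x),int(y);m=((g[...,2]>215)&(g[...,1]>80)&(g[...,1]<140)).astype(np.uint8);q=np.zeros_like(m);q[y-20:y+20,x-20:x+20]=1
ys,xs=np.nonzero(m*q);print(len(xs),plane(w,xs.mean(),ys.mean(),.09) if len(xs) else 0)
u=rx([1,0,0]);cc=k+.15*u
for z in(.06,.1,.14):
    p=proj(w,[cc[0]-.05*u[0],cc[1]-.05*u[1],z]);print(z,p,g[int(min(p[1],419)),int(p[0])])
E
```

```text
[276.05935639 304.17777333] [ 0.52944064 -0.01478006  0.21415156]
620 [ 0.61706065 -0.00623612  0.09      ]
0.06 [276.31913486 375.68782735] [ 11  30 185]
0.1 [276.20121874 408.49408007] [10 42 55]
0.14 [276.05277403 449.79922779] [ 0 19 55]
```

The knob is back at its starting position and grey clay shows at the expected stack position. Handing in.

```bash
python3 -c "
from rig import ctrl
print(ctrl.close_job())"
```

```text
the job is handed in; nothing more can be done
None
```

I handed the job in at about 32 s of the 72 s allowed. The board is back at its home stop and the slim sleeve is nested on the core with the stout over it, each set down with about 6 N of contact; no verdict was returned, and the finished stack was checked only by measurement under the shelf.

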